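# Zero the comparator on its master and load the test bars

### The job

Set up the clip-in comparator for checking. Press the master bar (the longer one with a square at both ends) down into the comparator's spring fingers until they snap around it, then turn the bezel by its grip until its zero mark stands at the pointer, with the master still in place. After that take the master out and press it into a free place of the three-place clip rack, press one of the test bars into the comparator in its stead, and press every remaining test bar into the rack, all snapped fully home; leave the bezel at zero and do not disturb the other things on the bench.

Things in the scene. Friction and masses are not known exactly. Their poses are not given: they have to be found in the camera images.
- master_center (a point): centre of the master bar, on its axis half-way along and half-way up: a bright steel bar, round, 22 mm diameter, 160 mm long, with a dark 22 x 22 mm square block 18 mm long at BOTH ends. Its x axis runs along the bar. It lies on the bench (centre 11 mm up) on the flats of its blocks and does not roll. 0.3 kg.
- test_1_center (a point): centre of a test bar: like the master (22 mm diameter, bright steel, 0.3 kg) but 140 mm long and with the 18 mm long square block at one end only, the +x end of its x axis, which runs along the bar. It lies on the bench, centre 11 mm up. May be absent. All test bars are alike.
- test_2_center (a point): centre of a test bar: like the master (22 mm diameter, bright steel, 0.3 kg) but 140 mm long and with the 18 mm long square block at one end only, the +x end of its x axis, which runs along the bar. It lies on the bench, centre 11 mm up. May be absent. All test bars are alike.
- test_3_center (a point): centre of a test bar: like the master (22 mm diameter, bright steel, 0.3 kg) but 140 mm long and with the 18 mm long square block at one end only, the +x end of its x axis, which runs along the bar. It lies on the bench, centre 11 mm up. May be absent. All test bars are alike.
- cradle (a point): centre of a bar fully seated in the comparator: 34 mm above the bench, x along the bar (either way round), z up. Two spring clips, their middles 34 mm either side along x, each 16 mm wide; the 52 mm between are free for gripper fingers. A bar laid on their black rollers has its centre 19 mm above this point; pushed straight down it snaps in. A 5 mm sprung plunger under it works the pointer.
- slot0 (a point): a clip place of the rack: centre of a bar fully seated in it, 34 mm above the bench, x along the bar (either way round), z up; two clips as at the cradle, no plunger. The rack is an aluminium plate 150 x 192 x 8 mm bolted to the bench with three places at 70 mm pitch along y (slot1 in the middle).
- slot1 (a point): a clip place of the rack: centre of a bar fully seated in it, 34 mm above the bench, x along the bar (either way round), z up; two clips as at the cradle, no plunger. The rack is an aluminium plate 150 x 192 x 8 mm bolted to the bench with three places at 70 mm pitch along y (slot1 in the middle).
- slot2 (a point): a clip place of the rack: centre of a bar fully seated in it, 34 mm above the bench, x along the bar (either way round), z up; two clips as at the cradle, no plunger. The rack is an aluminium plate 150 x 192 x 8 mm bolted to the bench with three places at 70 mm pitch along y (slot1 in the middle).
- bezel_grip (a point): middle of the bezel's grip: a black upright bar 44 mm long (along x), 14 mm wide, reaching from 38 to 64 mm above the bench, on top of the white graduated bezel disc of the comparator's dial (74 mm diameter, top 38 mm above the bench). The point lies on the vertical turning axis, 51 mm up. Its x axis points to the zero mark. The bezel stays where it is left (about 0.06 N m).
- zero_mark (a point): the zero mark on the bezel's rim, a broad black line among thin ones (30 divisions round the disc), 36 mm from the turning axis; its x axis points outward along the radius.
- pointer_tip (a point): tip of the white pointer that shows beyond the bezel's rim, 48 mm from the same axis; its x axis points outward along the radius. It swings about 0.6 rad anticlockwise seen from above when a bar is seated in the comparator, and returns when it is removed. The dial reads zero when the zero mark stands on the same radius as the pointer.
- bezel (a joint): angle of the bezel, rad, anticlockwise seen from above is positive, from -2.2 to 2.2; at 0 the zero mark points along the cradle's +x.
- pointer (a joint): angle of the pointer, rad, same sense and same origin as joint bezel: about 0 with the comparator empty, about 0.6 with a bar seated.
- jaw_block_center (a point): bystander, leave alone: centre of a dark rectangular jaw block, 40 x 75 x 30 mm, behind the fixtures.
- drill_sleeve_center (a point): bystander, leave alone: centre of a dark stepped drill sleeve standing upright, 38 mm diameter, 62 mm high, behind the fixtures.
- gauge: the comparator: an aluminium plate bolted to the bench, 150 mm along x, 192 mm along y, 8 mm thick, origin under its centre. The clip place lies at y = -52 mm, the dial housing (dark, 50 mm radius, 30 mm high) at y = +44 mm. Clips as in the rack: a V seat, two sprung fingers with rollers 15 mm apart, tops 48 mm above the bench; about 10 N snaps a bar in, about 12 N straight up draws it out.

How it is judged:
On the way, in this order (a step that is already met when the one before it is completed fails the run):
1. the master bar is snapped fully home in the comparator (z of master_center in the frame of cradle between -0.003 and 0.003 m and y of master_center in the frame of cradle between -0.003 and 0.003 m and x of master_center in the frame of cradle between -0.015 and 0.015 m and angle between the x axis of master_center and the x axis of cradle, either way round below 0.07 rad), for 0.3 s.
2. with the master in the comparator, the bezel's zero mark stands at the pointer (all of step 1 and angle between the x axis of zero_mark and the x axis of pointer_tip, either way round below 0.1 rad), for 0.3 s.
3. the master bar is snapped into a rack place (((z of master_center in the frame of slot0 between -0.003 and 0.003 m and y of master_center in the frame of slot0 between -0.003 and 0.003 m and x of master_center in the frame of slot0 between -0.015 and 0.015 m and angle between the x axis of master_center and the x axis of slot0, either way round below 0.07 rad) or (z of master_center in the frame of slot1 between -0.003 and 0.003 m and y of master_center in the frame of slot1 between -0.003 and 0.003 m and x of master_center in the frame of slot1 between -0.015 and 0.015 m and angle between the x axis of master_center and the x axis of slot1, either way round below 0.07 rad) or (z of master_center in the frame of slot2 between -0.003 and 0.003 m and y of master_center in the frame of slot2 between -0.003 and 0.003 m and x of master_center in the frame of slot2 between -0.015 and 0.015 m and angle between the x axis of master_center and the x axis of slot2, either way round below 0.07 rad))), for 0.2 s.
At the end, for the whole second after the job is handed in: master snapped into a rack place, one test bar into the comparator (pointer at 0.48 to 0.75 rad), every other test bar into the rack; each bar centre within 3 mm of its seated point across and in height, 15 mm along, parallel within 0.07 rad; zero mark within 0.1 rad of the pointer (((z of master_center in the frame of slot0 between -0.003 and 0.003 m and y of master_center in the frame of slot0 between -0.003 and 0.003 m and x of master_center in the frame of slot0 between -0.015 and 0.015 m and angle between the x axis of master_center and the x axis of slot0, either way round below 0.07 rad) or (z of master_center in the frame of slot1 between -0.003 and 0.003 m and y of master_center in the frame of slot1 between -0.003 and 0.003 m and x of master_center in the frame of slot1 between -0.015 and 0.015 m and angle between the x axis of master_center and the x axis of slot1, either way round below 0.07 rad) or (z of master_center in the frame of slot2 between -0.003 and 0.003 m and y of master_center in the frame of slot2 between -0.003 and 0.003 m and x of master_center in the frame of slot2 between -0.015 and 0.015 m and angle between the x axis of master_center and the x axis of slot2, either way round below 0.07 rad)) and ((z of test_1_center in the frame of slot0 between -0.003 and 0.003 m and y of test_1_center in the frame of slot0 between -0.003 and 0.003 m and x of test_1_center in the frame of slot0 between -0.015 and 0.015 m and angle between the x axis of test_1_center and the x axis of slot0, either way round below 0.07 rad) or (z of test_1_center in the frame of slot1 between -0.003 and 0.003 m and y of test_1_center in the frame of slot1 between -0.003 and 0.003 m and x of test_1_center in the frame of slot1 between -0.015 and 0.015 m and angle between the x axis of test_1_center and the x axis of slot1, either way round below 0.07 rad) or (z of test_1_center in the frame of slot2 between -0.003 and 0.003 m and y of test_1_center in the frame of slot2 between -0.003 and 0.003 m and x of test_1_center in the frame of slot2 between -0.015 and 0.015 m and angle between the x axis of test_1_center and the x axis of slot2, either way round below 0.07 rad) or (z of test_1_center in the frame of cradle between -0.003 and 0.003 m and y of test_1_center in the frame of cradle between -0.003 and 0.003 m and x of test_1_center in the frame of cradle between -0.015 and 0.015 m and angle between the x axis of test_1_center and the x axis of cradle, either way round below 0.07 rad)) and ((z of test_2_center in the frame of slot0 between -0.003 and 0.003 m and y of test_2_center in the frame of slot0 between -0.003 and 0.003 m and x of test_2_center in the frame of slot0 between -0.015 and 0.015 m and angle between the x axis of test_2_center and the x axis of slot0, either way round below 0.07 rad) or (z of test_2_center in the frame of slot1 between -0.003 and 0.003 m and y of test_2_center in the frame of slot1 between -0.003 and 0.003 m and x of test_2_center in the frame of slot1 between -0.015 and 0.015 m and angle between the x axis of test_2_center and the x axis of slot1, either way round below 0.07 rad) or (z of test_2_center in the frame of slot2 between -0.003 and 0.003 m and y of test_2_center in the frame of slot2 between -0.003 and 0.003 m and x of test_2_center in the frame of slot2 between -0.015 and 0.015 m and angle between the x axis of test_2_center and the x axis of slot2, either way round below 0.07 rad) or (z of test_2_center in the frame of cradle between -0.003 and 0.003 m and y of test_2_center in the frame of cradle between -0.003 and 0.003 m and x of test_2_center in the frame of cradle between -0.015 and 0.015 m and angle between the x axis of test_2_center and the x axis of cradle, either way round below 0.07 rad)) and ((z of test_3_center in the frame of slot0 between -0.003 and 0.003 m and y of test_3_center in the frame of slot0 between -0.003 and 0.003 m and x of test_3_center in the frame of slot0 between -0.015 and 0.015 m and angle between the x axis of test_3_center and the x axis of slot0, either way round below 0.07 rad) or (z of test_3_center in the frame of slot1 between -0.003 and 0.003 m and y of test_3_center in the frame of slot1 between -0.003 and 0.003 m and x of test_3_center in the frame of slot1 between -0.015 and 0.015 m and angle between the x axis of test_3_center and the x axis of slot1, either way round below 0.07 rad) or (z of test_3_center in the frame of slot2 between -0.003 and 0.003 m and y of test_3_center in the frame of slot2 between -0.003 and 0.003 m and x of test_3_center in the frame of slot2 between -0.015 and 0.015 m and angle between the x axis of test_3_center and the x axis of slot2, either way round below 0.07 rad) or (z of test_3_center in the frame of cradle between -0.003 and 0.003 m and y of test_3_center in the frame of cradle between -0.003 and 0.003 m and x of test_3_center in the frame of cradle between -0.015 and 0.015 m and angle between the x axis of test_3_center and the x axis of cradle, either way round below 0.07 rad)) and value of joint pointer between 0.48 and 0.75 rad and angle between the x axis of zero_mark and the x axis of pointer_tip, either way round below 0.1 rad); the robot touches nothing.
It fails at once if a bystander on the bench is pushed away or knocked over (distance of any of jaw_block_center, drill_sleeve_center from where it was at the start of the episode above 0.04 m).
Of test_1, test_2, test_3 only 2 to 3 are there at a start; the rules pass over those that are not, and their reading is None.
At some moment in a run one of test_3, master may be knocked a few centimetres aside while the robot is not near it.
Once in a run the grip may slacken for a moment while it holds something.
It also fails if it takes over 210 s, if anything falls off the work surface, if the arm or the gripper's body presses on something with over 40 N, if the wrist force passes 120 N, or if a joint passes its speed limit or range.

### The arm

A 7-joint arm with a two-finger parallel gripper is mounted at the origin on a cart in front of the work surface, level with it; the furniture and walls round the work are solid. World frame = base frame: x ahead of the robot, y to its left, z up, the work surface at z = 0. Lengths are in m, angles in rad, forces in N, time in s.
With the tool pointing down it reaches from about 0.4 to 0.9 m from the base axis. Payload 5.5 kg.
Tool frame: the origin (TCP) lies at the very end of the fingers, on their centre line; the grasp point (between the pads) lies 19 mm behind it; x points along the fingers, y is the direction in which the jaws open and shut, and the axes are right-handed (so a half turn about x gives the same grasp; the last joint's range is limited). The gripper opens to 92 mm and grips with 3 to 60 N. Pads are 19 mm wide; open, the fingers measure 130 mm over their backs; the gripper's body (75 mm by 190 mm) begins 47 mm behind the grasp point.
Start: joints at [1.592, 0.501, -0.427, 1.55, 0.221, 1.138, -0.21], TCP at [0.156, -0.631, 0.227] pointing down, gripper open.
Joint ranges: [-2.88, 2.88], [-0.31, 2.03], [-1.54, 1.56], [0.2, 2.42], [-1.41, 4.55], [0.19, 2.02], [-2.57, 2.57]. Speed limits (rad/s): [2.57, 2.57, 3.14, 3.14, 3.14, 3.14, 3.14].

### API

Orientations are given as [roll, pitch, yaw] about the fixed x, y, z axes, in that order (R = Rz(yaw) Ry(pitch) Rx(roll)).
In Python, from bench import * gives the robot as it stands.
- The arm moves only by the tool jog_arm, never from a script. Its arguments are lists of equal length, an entry for each row: "delta_pos": the shift along the tool's x, y, z in cm, a list of three; "turn": the turn about the tool's x in degrees. A call has exactly 8 rows; each row shifts and turns the commanded pose from where the row before left it, along the tool's axes as they then stand; what a row does not reach is not made up. A row lasts 1/12 s, in which the tool goes at most 41.7 mm and 7.16 degrees, less where a joint would pass 70% of its speed; a pose out of reach is approached as far as the arm can. A call with a gripper value outside its range is refused whole. "hand" is the opening, from 0 (shut) to 1 (fully open), set as the call begins (left out, the last holds). The fingers move at their own pace and stop on an object; the grip force is fixed at half the most. Time passes only in rows, so rows that do not move let the fingers close, or fill a call up. It gives the time, the measured TCP pose, the force and the opening at its end, in the units of the state.
- sense(): the state, without advancing time (a new reading comes with each control period).
- camera(name): name is "side" or "top" or "wrist"; returns a dict with "pixels" (480x640x3 uint8, red, green, blue), "depth" (480x640 float32, m along the optical axis (not along the pixel's ray), 0 where there is no reading), "mtx" (3x3 intrinsics, pixels), "k1" (the pictures are not rectified: a ray, as slopes to the right and down, at radius r is drawn at 1 + k1 r^2 times it, then the intrinsics apply), "R" (3x3) and "t" (3): a world point X has camera coordinates R X + t. Camera axes: x right, y down, z forward; pixel columns grow to the right and rows downward; lengths in m; the calibration is good to about 2 mm. A picture is of the moment at which its call begins.
- finish_job(): hands the job in, once; it reports no verdict.
The state is a dict: "clock": time; "qpos": joint angles; "joint_velocities": joint speeds; "effort": joint torques, N m; "position": TCP position; "tcp_rot": TCP orientation; "force": force on the tool from outside, world axes, zero at the start; "moment": the same for the moment, N m; "grip_width": finger opening in m.
Only numpy, scipy, OpenCV 4.12 (cv2) and the standard library are available. Lean on these libraries where they do the work, as an engineer would, in place of code of your own. Each camera call takes 0.05 s, during which the arm holds its last target.

## Working session

There is one attempt and no reset: what is moved stays moved. The work goes in short steps, Python scripts to look and compute and a tool call to move; the robot and the scene stay as the last step left them, time stands still between calls to the robot, and variables do not carry over. Pictures are saved under pics/ and viewed, and the job is handed in when it is done.

Besides the shell and the picture viewer there is one more tool, called after ">>>" as a command line: name --pt "numbers of a row" for each row, then --argument value for the rest. jog_arm: Moves the arm, as the interface text tells. Its arguments: {"type":"object","properties":{"delta_pos":{"type":"array"},"turn":{"type":"array"},"hand":{"type":"number"}},"required":["delta_pos","turn"]}

```bash
mkdir -p pics; ls; cat > h.py <<'E'
from bench import *
import numpy as np, cv2
def snap(n,f):
    c=camera(n); cv2.imwrite('pics/'+f,cv2.cvtColor(c['pixels'],cv2.COLOR_RGB2BGR)); np.savez('/tmp/'+n+'.npz',**{k:np.array(v) for k,v in c.items()}); return c
def load(n): return dict(np.load('/tmp/'+n+'.npz'))
def ray(c,u,v):
    m=c['mtx']; k=float(c['k1']); x=(u-m[0,2])/m[0,0]; y=(v-m[1,2])/m[1,1]
    rd=np.hypot(x,y); r=rd
    for _ in range(30): r=rd/(1+k*r*r)
    s=r/rd if rd>0 else 1
    return np.array([x*s,y*s,1.])
def px2z(c,u,v,z):
    d=c['R'].T@ray(c,u,v); o=-c['R'].T@c['t']; return o+d*(z-o[2])/d[2]
def px2d(c,u,v):
    d=c['depth'][int(round(v)),int(round(u))]; return c['R'].T@(ray(c,u,v)*d-c['t'])
def proj(c,X):
    p=c['R']@np.array(X)+c['t']; x,y=p[:2]/p[2]; s=1+float(c['k1'])*(x*x+y*y); m=c['mtx']
    return np.array([m[0,0]*x*s+m[0,2],m[1,1]*y*s+m[1,2]])
E
python3 - <<'E'
from h import *
s=sense(); print(s)
for n in ['top','side','wrist']:
    c=snap(n,n+'0.png'); print(n,c['mtx'],c['k1'],c['R'],c['t'], -c['R'].T@c['t'])
E
```

```text
pics
{'clock': 0.0, 'qpos': array([ 1.59219889,  0.50185552, -0.4267701 ,  1.55148856,  0.22078065,
        1.13828056, -0.21031015]), 'joint_velocities': array([-0.00113087,  0.00119968,  0.00137238,  0.00110469, -0.0006249 ,
       -0.00058287, -0.00137162]), 'effort': array([-2.92025316e-04, -5.66586399e+01, -5.81641942e+00, -2.79110885e+01,
       -6.87463162e-02,  3.06493824e-02,  2.26133106e-04]), 'position': array([ 0.15542172, -0.63040341,  0.22565563]), 'tcp_rot': array([-1.60873822,  1.56881551,  1.77467761]), 'force': array([ 1.08876902,  0.29540452, -0.66679393]), 'moment': array([-0.01044817, -0.03095178, -0.02108988]), 'grip_width': 0.0918475809255062}
top [[521.24040878   0.         317.14976595]
 [  0.         521.24040878 231.6497215 ]
 [  0.           0.           1.        ]] 0.024103397988103934 [[-0.00696248 -0.99988735  0.01329703]
 [-0.99287678  0.00533079 -0.11902636]
 [ 0.11894207 -0.01403103 -0.99280205]] [0.00669054 0.56390592 1.03264868] [0.4371103  0.01817285 1.09224643]
side [[619.99790168   0.         325.86259067]
 [  0.         619.99790168 232.31955811]
 [  0.           0.           1.        ]] -0.17527621675877192 [[ 0.98098061 -0.19383993 -0.01015525]
 [-0.12042624 -0.56675041 -0.81504079]
 [ 0.15223196  0.80076217 -0.57931458]] [-0.54414738  0.14135519  1.2362157 ] [ 0.36262936 -1.01527914  0.82584207]
wrist [[425.03045704   0.         319.27116534]
 [  0.         425.03045704 241.06736554]
 [  0.           0.           1.        ]] -0.09009879821100888 [[ 0.23881887 -0.9710624  -0.00183381]
 [-0.93283654 -0.2299416   0.27738575]
 [-0.26978054 -0.06453431 -0.96075688]] [-0.64872216 -0.03327992  0.39102941] [ 0.22937449 -0.61236732  0.38372594]
```

View pics/top0.png

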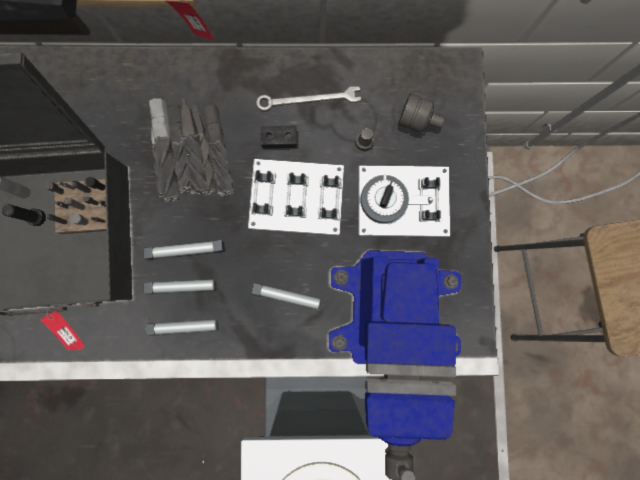

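View pics/side0.png

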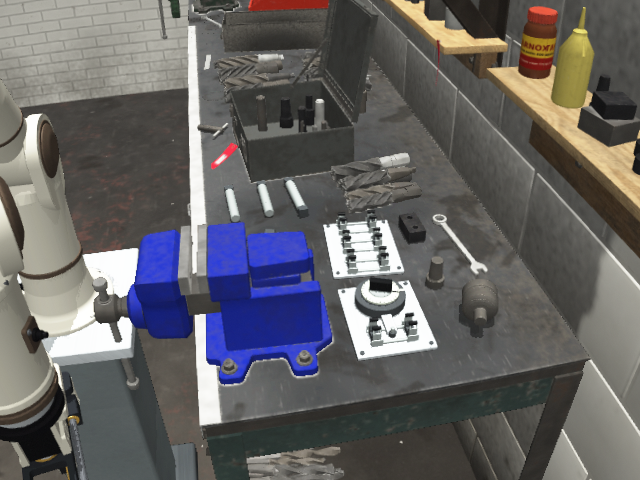

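View pics/wrist0.png

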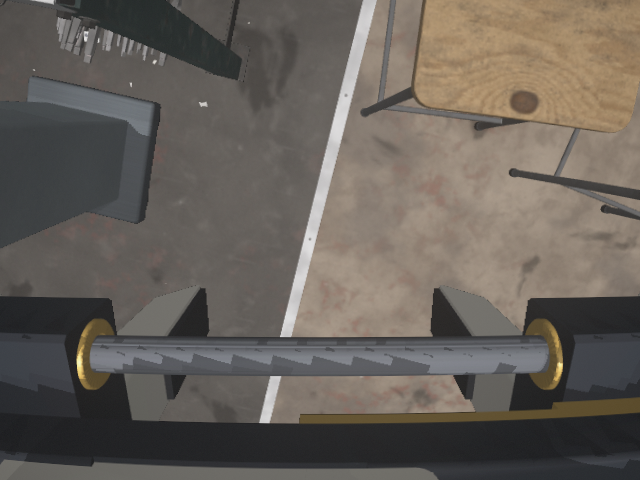

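```bash
python3 - <<'E'
from h import *
im=cv2.imread('pics/top0.png')
def crop(x0,y0,x1,y1,k,f):
    cv2.imwrite('pics/'+f,cv2.resize(im[y0:y1,x0:x1],None,fx=k,fy=k,interpolation=cv2.INTER_CUBIC))
crop(240,150,460,245,3.6,'c1.png'); crop(135,230,335,345,4,'c2.png')
c=load('top')
for n,p in dict(m1=(144,252),m2=(223,247),jaw=(279,136),rack=(296,196)).items(): print(n,px2d(c,*p),px2z(c,*p,.011))
E
```

```text
m1 [0.52545906 0.35775159 0.02052964] [0.52624465 0.36077111 0.011     ]
m2 [0.53586386 0.1989879  0.00823976] [0.5356124  0.19852749 0.011     ]
jaw [0.76698873 0.08175188 0.02872858] [0.77248773 0.08281172 0.011     ]
rack [0.6434631  0.047032   0.00578803] [0.64247318 0.04689356 0.011     ]
```

View pics/c1.png

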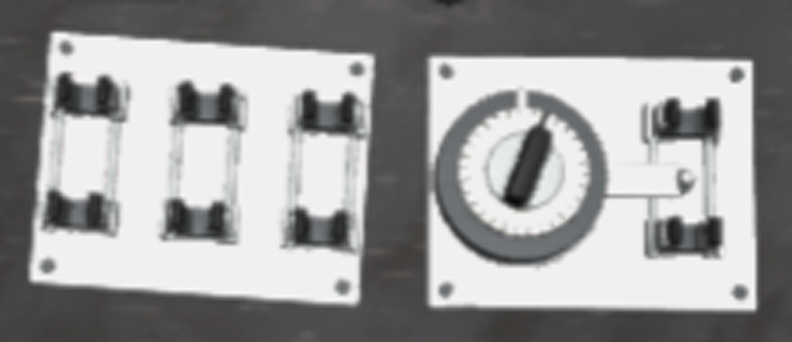

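View pics/c2.png

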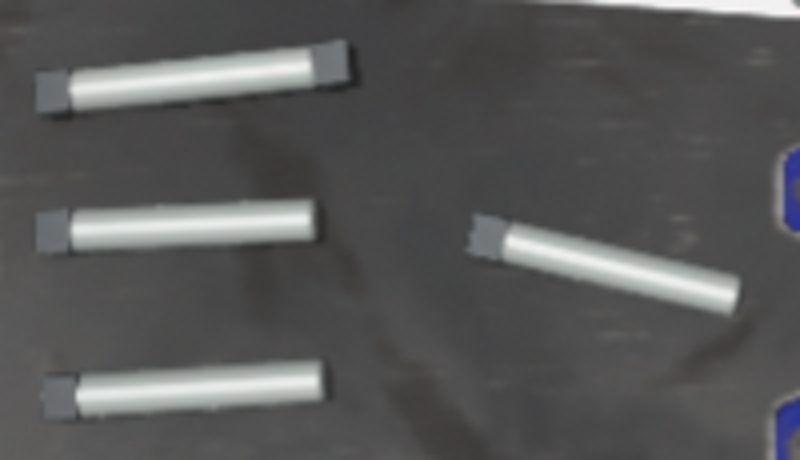

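```bash
cat >> h.py <<'E'
def cloud(c):
    m=c['mtx'];k=float(c['k1']);h,w=c['depth'].shape
    U,V=np.meshgrid(np.arange(w),np.arange(h)); x=(U-m[0,2])/m[0,0]; y=(V-m[1,2])/m[1,1]; rd=np.hypot(x,y); r=rd.copy()
    for _ in range(20): r=rd/(1+k*r*r)
    s=np.where(rd>0,r/np.maximum(rd,1e-9),1); d=c['depth']
    P=np.stack([x*s*d,y*s*d,d],-1); return (P-c['t'])@c['R']
def ortho(c,z,x0,x1,y0,y1,mm=0.5):
    # image: up=+x, left=+y
    xs=np.arange(x1,x0,-mm/1000); ys=np.arange(y1,y0,-mm/1000)
    Y,X=np.meshgrid(ys,xs); P=np.stack([X,Y,np.full_like(X,z)],-1)@c['R'].T+c['t']
    a=P[...,0]/P[...,2]; b=P[...,1]/P[...,2]; s=1+float(c['k1'])*(a*a+b*b); m=c['mtx']
    return cv2.remap(c['pixels'],(m[0,0]*a*s+m[0,2]).astype(np.float32),(m[1,1]*b*s+m[1,2]).astype(np.float32),cv2.INTER_CUBIC)
def rects(c,z,box,thr,mm=0.5,amin=1000,lo=False):
    o=ortho(c,z,*box,mm=mm); g=cv2.cvtColor(o,cv2.COLOR_RGB2GRAY)
    b=((g>thr)*255).astype(np.uint8); b=cv2.morphologyEx(b,cv2.MORPH_OPEN,np.ones((5,5)))
    out=[]
    for q in cv2.findContours(b,cv2.RETR_EXTERNAL,cv2.CHAIN_APPROX_NONE)[0]:
        if cv2.contourArea(q)*mm*mm<amin: continue
        (u,v),(w,h),a=cv2.minAreaRect(q)
        B=cv2.boxPoints(((u,v),(w,h),a)); e=[B[1]-B[0],B[2]-B[1]]; e=e[0] if np.hypot(*e[0])>np.hypot(*e[1]) else e[1]
        d=np.array([-e[1],-e[0]]); ang=np.arctan2(d[1],d[0])
        out.append((box[1]-v*mm/1000,box[3]-u*mm/1000,sorted([w*mm,h*mm]),np.degrees(ang)%180))
    return out,o
E
python3 - <<'E'
from h import *
c=load('top')
R,o=rects(c,.008,(.55,.75,-.28,.17),150,amin=8000)
for r in R: print('plate',r)
R,o=rects(c,.011,(.3,.6,-.05,.42),110,amin=1000)
for r in R: print('bar',r)
P=cloud(c)
w=P[...,2]
reg=lambda x0,x1,y0,y1:(P[...,0]>x0)&(P[...,0]<x1)&(P[...,1]>y0)&(P[...,1]<y1)&(c['depth']>0)
m=reg(.2,.55,-.4,0.0); print('vise zmax',w[m].max(), P[m&(w>.03)].min(0),P[m&(w>.03)].max(0))
# height strip at lever
for u in range(400,450,3): print(u,[round(float(P[v,u,2])*1000) for v in range(188,218,3)])
E
python3 - <<'E'
from h import *
from scipy.spatial.transform import Rotation as Ro
print(Ro.from_euler('xyz',sense()['tcp_rot']).as_matrix().round(3))
E
```

```text
plate (0.6332991027832031, -0.18090063476562498, [150.1396942138672, 191.87109375], np.float32(88.99049))
plate (0.642880355834961, 0.04691751098632814, [150.50498962402344, 192.9803466796875], np.float32(85.615906))
bar (0.3055, 0.18525, [10.0, 469.5], np.float32(90.0))
bar (0.37365296936035153, 0.27515144348144527, [21.388296127319336, 126.01119995117188], np.float32(92.98663))
bar (0.4340621032714843, 0.06811087036132812, [21.345905303955078, 140.4302978515625], np.float32(76.09731))
bar (0.4563264770507812, 0.2842222900390625, [21.420272827148438, 132.34718322753906], np.float32(92.35331))
bar (0.5322673263549804, 0.2778267211914062, [21.29379653930664, 149.25558471679688], np.float32(95.710594))
bar (0.58, 0.05074999999999996, [40.0, 195.5], np.float32(90.0))
vise zmax 0.20200943013465483 [ 0.20001083 -0.28015938  0.03002211] [ 0.50874548 -0.03085038  0.20200943]
400 [33, 35, 36, 37, 39, 38, 38, 30, 29, 27]
403 [30, 25, 28, 36, 36, 30, 25, 26, 26, -1]
406 [28, 27, 28, 27, 29, 26, 27, 27, 5, 4]
409 [3, 6, 6, 15, 17, 17, 7, 6, 4, 6]
412 [4, 6, 5, 14, 18, 19, 9, 9, 4, 2]
415 [5, 5, 9, 22, 16, 16, 4, 6, 9, 4]
418 [5, 4, 5, 16, 13, 18, 8, 7, 8, 8]
421 [14, 8, 11, 17, 19, 18, 11, 10, 21, 19]
424 [6, 6, 7, 19, 14, 14, 5, 5, 31, 30]
427 [8, 8, 7, 18, 18, 15, 7, 9, 44, 44]
430 [8, 11, 3, 29, 29, 4, 9, 2, 1092, 18]
433 [7, 6, 7, 5, 11, 5, 3, 6, 18, 22]
436 [15, 8, 9, 11, 11, 12, 10, 12, 26, 24]
439 [19, 4, 5, 4, 9, 8, 7, 8, 49, 46]
442 [4, 4, 4, 4, 1, 11, 8, 10, 6, 5]
445 [6, 7, 6, 5, 4, 7, 4, 7, -2, 6]
448 [8, 6, 3, 9, 9, 10, 8, 6, 9, 7]
[[-0.     0.24  -0.971]
 [ 0.001 -0.971 -0.24 ]
 [-1.    -0.002 -0.   ]]
```

```bash
cat >> h.py <<'E'
from scipy.spatial.transform import Rotation as Ro
def fix(g=(0.6333,-0.1809,-1.01),k=(0.6429,0.0469,-4.38)):
    def T(p,x,y):
        a=np.radians(p[2]); return np.array([p[0]+x*np.cos(a)-y*np.sin(a),p[1]+x*np.sin(a)+y*np.cos(a)])
    return dict(cradle=T(g,0,-.052),dial=T(g,0,.044),slot0=T(k,0,-.07),slot1=T(k,0,0),slot2=T(k,0,.07))
def plan(x,y,z,jaw=None,s=None):
    s=s or sense(); R=Ro.from_euler('xyz',s['tcp_rot']).as_matrix(); p=s['position']
    j=np.degrees(np.arctan2(R[1,1],R[0,1])); d=R.T@(np.array([x,y,z])-p)*100
    print('t %.2f pos %s jaw %.1f F %s grip %.4f q7 %.2f'%(s['clock'],p.round(4),j,s['force'].round(1),s['grip_width'],s['qpos'][6]))
    print('delta cm',d.round(2),'tilt',R[2,0].round(4), end=' ')
    if jaw is not None:
        t=(j-jaw+90)%180-90; print('turn',round(t,1),'or',round(t-180*np.sign(t),1))
E
python3 - <<'E'
from h import *
c=load('side')
R,o=rects(c,.008,(.53,.75,-.29,.17),150,amin=8000)
for r in R: print('plate',r)
R,o=rects(c,.011,(.3,.6,-.05,.42),110,amin=1000)
for r in R: print('bar',r)
print(fix())
t=load('top'); 
for n,X in fix().items(): print(n,proj(t,[*X,.034]),(proj(t,[*X,.034])-[240,150])*3.6)
plan(.156,-.45,.40); plan(.5,-.4,.4); plan(.532,.278,.4,5.7)
E
```

```text
plate (0.6343618698120117, -0.1742246398925781, [151.01673889160156, 214.33035278320312], np.float32(89.17567))
plate (0.6441411819458007, 0.04658529663085939, [151.8974151611328, 204.2044219970703], np.float32(85.6013))
bar (0.426, 0.21675, [251.0, 406.5], np.float32(90.0))
bar (0.58, 0.04799999999999999, [40.0, 195.0], np.float32(90.0))
{'cradle': array([ 0.6323834 , -0.23289192]), 'dial': array([ 0.63407558, -0.13690684]), 'slot0': array([ 0.63755403, -0.02289556]), 'slot1': array([0.6429, 0.0469]), 'slot2': array([0.64824597, 0.11669556])}
cradle [431.27945756 198.09884004] [688.60604722 173.15582413]
dial [384.80453015 197.52187483] [521.29630853 171.07874939]
slot0 [329.56196648 196.11729426] [322.42307934 166.02225935]
slot1 [295.69506459 193.71009629] [200.50223253 157.35634665]
slot2 [261.7922812  191.29289667] [ 78.45221233 148.65442802]
t 0.15 pos [ 0.1555 -0.6306  0.2259] jaw -76.1 F [0.1 0.4 0.6] grip 0.0917 q7 -0.21
delta cm [-17.38 -17.54  -4.37] tilt -1.0 t 0.15 pos [ 0.1555 -0.6306  0.2259] jaw -76.1 F [0.1 0.4 0.6] grip 0.0917 q7 -0.21
delta cm [-17.38 -14.16 -38.97] tilt -1.0 t 0.15 pos [ 0.1555 -0.6306  0.2259] jaw -76.1 F [0.1 0.4 0.6] grip 0.0917 q7 -0.21
delta cm [-17.28 -79.22 -58.32] tilt -1.0 turn -81.8 or 98.2
```

>>> jog_arm --pt "-1.5 -0.9 -2.4" --pt "-1.5 -0.9 -2.4" --pt "-1.5 -0.9 -2.4" --pt "-1.5 -0.9 -2.4" --pt "-1.5 -0.9 -2.4" --pt "-1.5 -0.9 -2.4" --pt "-1.5 -0.9 -2.4" --pt "-1.5 -0.9 -2.4" --turn '[0,0,0,0,0,0,0,0]' --hand 0.7

```text
clock: 0.82
position: [0.3256, -0.5141, 0.3472]
tcp_rot: [-1.098, 1.57, 2.286]
force: [0.3, -1.8, 0.2]
grip_width: 0.0644
```

>>> jog_arm --pt "-0.7 -0.9 -2.4" --pt "-0.7 -0.9 -2.4" --pt "-0.7 -0.9 -2.4" --pt "-0.7 -0.9 -2.4" --pt "-0.7 -0.9 -2.4" --pt "-0.7 -0.9 -2.4" --pt "-0.7 -0.9 -2.4" --pt "-0.7 -0.9 -2.4" --turn '[0,0,0,0,0,0,0,0]'

```text
clock: 1.48
position: [0.4947, -0.3984, 0.4027]
tcp_rot: [-0.789, 1.57, 2.595]
force: [0.6, -1.1, -0.2]
grip_width: 0.0646
```

```bash
python3 - <<'E'
from h import *
plan(.532,.278,.3,5.7);plan(.6,-.1,.4,5.7)
E
```

```text
t 1.48 pos [ 0.4947 -0.3984  0.4027] jaw -76.2 F [ 0.6 -1.1 -0.2] grip 0.0646 q7 -0.86
delta cm [ 10.29 -64.78 -19.81] tilt -1.0 turn -81.9 or 98.1
t 1.48 pos [ 0.4947 -0.3984  0.4027] jaw -76.2 F [ 0.6 -1.1 -0.2] grip 0.0646 q7 -0.86
delta cm [  0.28 -26.46 -17.37] tilt -1.0 turn -81.9 or 98.1
```

>>> jog_arm --pt "0 -3.4 -1.2" --pt "0 -3.4 -1.2" --pt "0 -3.4 -1.2" --pt "0 -3.4 -1.2" --pt "0 -3.4 -1.2" --pt "0 -3.4 -1.2" --pt "0 -3.4 -1.2" --pt "0 -3.4 -1.2" --turn '[0,0,0,0,0,0,0,0]'

```text
clock: 2.15
position: [0.5217, -0.1105, 0.4026]
tcp_rot: [0.802, 1.57, -2.098]
force: [1.2, -0.0, -1.2]
grip_width: 0.0641
```

>>> jog_arm --pt "0 -3.4 -1.2" --pt "0 -3.4 -1.2" --pt "0 -3.4 -1.2" --pt "0 -3.4 -1.2" --pt "0 -3.4 -1.2" --pt "0 -3.4 -1.2" --pt "0 -3.4 -1.2" --pt "0 -3.4 -1.2" --turn '[0,0,0,0,0,0,0,0]'

```text
clock: 2.82
position: [0.5499, 0.1763, 0.4026]
tcp_rot: [1.124, 1.57, -1.776]
force: [1.0, -0.2, -0.1]
grip_width: 0.0643
```

>>> jog_arm --pt "1 0 0" --pt "1 0 0" --pt "1 0 0" --pt "1 0 0" --pt "1 0 0" --pt "1 0 0" --pt "1 0 0" --pt "1 0 0" --turn '[-7,-7,-7,-7,-7,-7,-7,-7]'

```text
clock: 3.48
position: [0.5499, 0.1746, 0.322]
tcp_rot: [-0.491, 1.57, -2.407]
force: [-1.1, 1.2, 0.2]
grip_width: 0.0644
```

```bash
python3 - <<'E'
from h import *
plan(.532,.278,.2,5.7)
c=snap('top','top1.png')
R,o=rects(c,.011,(.34,.57,.0,.42),110,amin=1000)
for r in R: print('bar',r)
E
```

```text
t 3.48 pos [0.5499 0.1746 0.322 ] jaw -19.8 F [-1.1  1.2  0.2] grip 0.0644 q7 -1.03
delta cm [12.2  -5.19 -9.12] tilt -1.0 turn -25.5 or 154.5
bar (0.45524999999999993, 0.21025, [229.5, 419.5], np.float32(90.0))
```

>>> jog_arm --pt "0 0 0" --pt "0 0 0" --pt "0 0 0" --pt "0 0 0" --pt "2.5 -1.2 -2.3" --pt "2.5 -1.2 -2.3" --pt "2.5 -1.2 -2.3" --pt "2.5 -1.2 -2.3" --turn '[-6.4,-6.4,-6.4,-6.4,0,0,0,0]'

```text
clock: 4.2
position: [0.4932, 0.2622, 0.2219]
tcp_rot: [1.506, 1.57, 0.027]
force: [-0.0, -0.6, -0.1]
grip_width: 0.064
```

```bash
python3 - <<'E'
from h import *
t=load('top'); t=t
print(px2z(t,183.4,249.25,.011))
plan(.532,.278,.2,5.7)
snap('wrist','w1.png')
E
```

```text
[0.53143253 0.28010799 0.011     ]
t 4.20 pos [0.4932 0.2622 0.2219] jaw 5.2 F [-0.  -0.6 -0.1] grip 0.0640 q7 -0.89
delta cm [ 2.19  4.   -1.22] tilt -1.0 turn -0.5 or 179.5
```

View pics/w1.png

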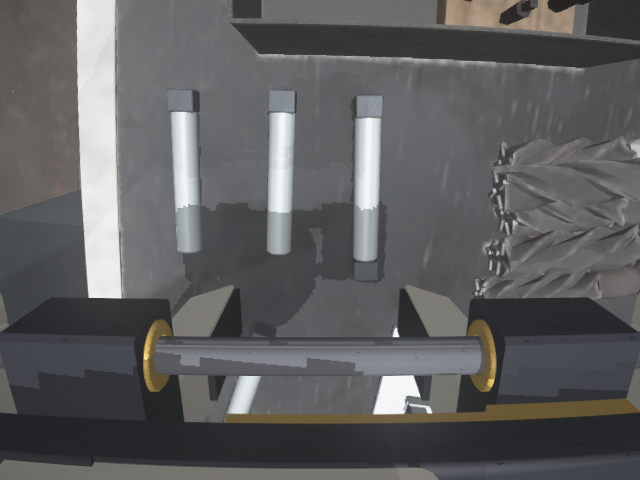

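```bash
python3 - <<'E'
from h import *
c=load('wrist')
for p in [(369,96),(366,281),(283,90),(278,254),(183,90),(189,252)]: print(p,px2z(c,*p,.011))
a=px2z(c,369,96,.011);b=px2z(c,366,281,.011);m=(a+b)/2;d=a-b;print(m,np.linalg.norm(d),np.degrees(np.arctan2(d[1],d[0])))
plan(m[0],m[1],.03,5.7)
E
```

```text
(369, 96) [0.52714956 0.35988762 0.011     ]
(366, 281) [0.54405398 0.19654989 0.011     ]
(283, 90) [0.45562331 0.35818137 0.011     ]
(278, 254) [0.46089195 0.21553787 0.011     ]
(183, 90) [0.37206804 0.35174175 0.011     ]
(189, 252) [0.37912212 0.20999436 0.011     ]
[0.53560177 0.27821876 0.011     ] 0.16421015380070492 95.90871568509787
t 4.25 pos [0.4867 0.2661 0.2178] jaw 5.7 F [-3.8  1.1 -2.1] grip 0.0645 q7 -0.89
delta cm [18.75  5.11 -0.71] tilt -1.0 turn -0.0 or 180.0
```

>>> jog_arm --pt "1.8 0.95 -0.2" --pt "1.8 0.95 -0.2" --pt "1.8 0.95 -0.2" --pt "1.8 0.95 -0.2" --pt "1.8 0.95 -0.1" --pt "1.8 0 0" --pt "0 0 0" --pt "0 0 0" --turn '[0,0,0,0,0,0,0,0]'

```text
clock: 4.92
position: [0.5394, 0.2749, 0.1141]
tcp_rot: [-1.277, 1.568, -2.754]
force: [0.5, -0.9, 0.5]
grip_width: 0.0643
```

```bash
python3 - <<'E'
from h import *
plan(.533,.279,.003,5.7)
snap('wrist','w2.png')
E
```

```text
t 4.92 pos [0.5394 0.2749 0.1141] jaw 5.4 F [ 0.5 -0.9  0.5] grip 0.0643 q7 -0.95
delta cm [11.11 -0.57 -0.48] tilt -1.0 turn -0.3 or 179.7
```

View pics/w2.png

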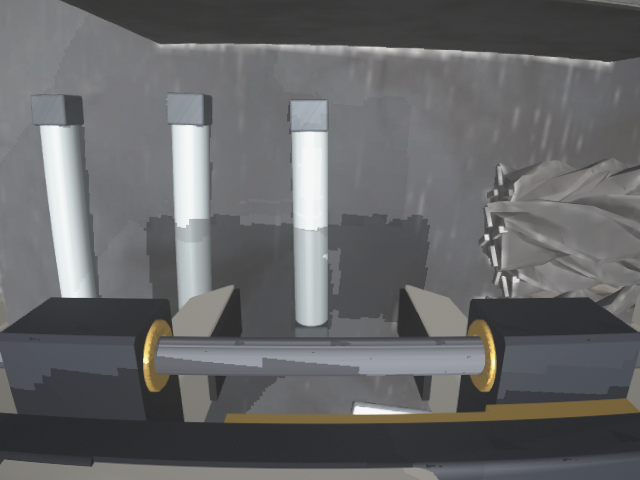

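>>> jog_arm --pt "2 -0.3 -0.3" --pt "2 -0.2 -0.2" --pt "2 0 0" --pt "2 0 0" --pt "2 0 0" --pt "1 0 0" --pt "0 0 0" --pt "0 0 0" --turn '[0,0,0,0,0,0,0,0]'

```text
clock: 5.63
position: [0.535, 0.2803, 0.0058]
tcp_rot: [2.12, 1.57, 0.644]
force: [-0.0, 0.3, 0.1]
grip_width: 0.0638
```

>>> jog_arm --pt "0 0 0" --pt "0 0 0" --pt "0 0 0" --pt "0 0 0" --pt "0 0 0" --pt "0 0 0" --pt "0 0 0" --pt "0 0 0" --turn '[0,0,0,0,0,0,0,0]' --hand 0

```text
clock: 6.3
position: [0.5342, 0.2798, 0.0048]
tcp_rot: [-1.125, 1.57, -2.6]
force: [-1.3, -1.4, 3.1]
grip_width: 0.0209
```

```bash
python3 - <<'E'
from h import *
plan(.6324,-.2329,.20,-91.01)
E
```

```text
t 6.30 pos [0.5342 0.2798 0.0048] jaw 5.5 F [-1.3 -1.4  3.1] grip 0.0209 q7 -1.06
delta cm [-19.51   4.88  51.98] tilt -1.0 turn -83.5 or 96.5
```

>>> jog_arm --pt "0 0 0" --pt "0 0 0" --pt "0.15 0 0" --pt "0.15 0 0" --pt "0 0 0" --pt "0 0 0" --pt "0 0 0" --pt "0 0 0" --turn '[0,0,0,0,0,0,0,0]' --hand 0.4

```text
clock: 6.97
position: [0.5346, 0.2799, 0.0017]
tcp_rot: [2.257, 1.571, 0.781]
force: [0.3, 0.1, 0.1]
grip_width: 0.0365
```

>>> jog_arm --pt "0 0 0" --pt "0 0 0" --pt "0 0 0" --pt "0 0 0" --pt "0 0 0" --pt "0 0 0" --pt "0 0 0" --pt "0 0 0" --turn '[0,0,0,0,0,0,0,0]' --hand 0

```text
clock: 7.63
position: [0.5346, 0.2798, 0.0018]
tcp_rot: [0.277, 1.571, -1.198]
force: [-0.3, -0.1, 0.6]
grip_width: 0.0214
```

>>> jog_arm --pt "-2 0 0" --pt "-3 0 0" --pt "-3 0 0" --pt "-3 0 0" --pt "-3 0 0" --pt "-3 0 0" --pt "-2 0 0" --pt "0 0 0" --turn '[0,0,0,0,0,0,0,0]'

```text
clock: 8.3
position: [0.5365, 0.2816, 0.1962]
tcp_rot: [1.942, 1.564, 0.466]
force: [0.9, 1.0, -2.1]
grip_width: 0.0208
```

```bash
python3 - <<'E'
from h import *
plan(.6324,-.2329,.20,-91.01)
E
```

```text
t 8.30 pos [0.5365 0.2816 0.1962] jaw 5.5 F [ 0.9  1.  -2.1] grip 0.0208 q7 -0.90
delta cm [-0.49  4.66 52.13] tilt -1.0 turn -83.5 or 96.5
```

>>> jog_arm --pt "0 0 2" --pt "0 0.3 4" --pt "0 0.3 4" --pt "0 0.3 4" --pt "0 0.3 4" --pt "0 0.3 4" --pt "0 0.3 4" --pt "0 0.3 4" --turn '[0,0,0,0,0,0,0,0]'

```text
clock: 8.97
position: [0.583, -0.0192, 0.19]
tcp_rot: [-1.566, 1.569, -3.041]
force: [0.6, -0.5, -2.3]
grip_width: 0.0214
```

>>> jog_arm --pt "0 0.3 4" --pt "0 0.3 4" --pt "0 0.4 4" --pt "0 0.4 4" --pt "0 0.4 4" --pt "0 0.4 2" --pt "0 0 0" --pt "0 0 0" --turn '[0,0,0,0,0,0,-7,-7]'

```text
clock: 9.63
position: [0.6256, -0.2368, 0.189]
tcp_rot: [-1.961, 1.568, 3.091]
force: [-0.5, 0.8, -2.9]
grip_width: 0.0213
```

>>> jog_arm --pt "0 0 0" --pt "0 0 0" --pt "0 0 0" --pt "0 0 0" --pt "0 0 0" --pt "0 0 0" --pt "0 0 0" --pt "0 0 0" --turn '[-7,-7,-7,-7,-7,-7,-7,-7]'

```text
clock: 10.3
position: [0.6259, -0.2338, 0.1895]
tcp_rot: [-3.069, 1.568, 2.966]
force: [1.0, 1.1, -2.4]
grip_width: 0.0209
```

```bash
python3 - <<'E'
from h import *
plan(.6324,-.2329,.09,-91.01)
E
```

```text
t 10.30 pos [ 0.6259 -0.2338  0.1895] jaw 75.8 F [ 1.   1.1 -2.4] grip 0.0209 q7 1.06
delta cm [9.94 0.25 0.63] tilt -1.0 turn -13.2 or 166.8
```

Turn the rest, and descend.

>>> jog_arm --pt "0 0 0" --pt "0 0 0" --pt "2 0 0.6" --pt "2 0 0" --pt "2 0 0" --pt "2 0 0" --pt "2 0 0" --pt "0 0 0" --turn '[-6.6,-6.6,0,0,0,0,0,0]'

```text
clock: 10.97
position: [0.629, -0.2335, 0.084]
tcp_rot: [2.954, 1.561, 2.928]
force: [-2.2, -0.7, -4.2]
grip_width: 0.0211
```

```bash
python3 - <<'E'
from h import *
plan(.6324,-.2329,.046,-91.01)
snap('wrist','w3.png');c=snap('side','s3.png')
im=cv2.imread('pics/s3.png')[230:380,300:460]; cv2.imwrite('pics/s3c.png',cv2.resize(im,None,fx=4,fy=4,interpolation=cv2.INTER_CUBIC))
E
```

```text
t 10.97 pos [ 0.629  -0.2335  0.084 ] jaw 88.5 F [-2.2 -0.7 -4.2] grip 0.0211 q7 1.21
delta cm [3.8  0.06 0.38] tilt -1.0 turn -0.5 or 179.5
```

View pics/w3.png

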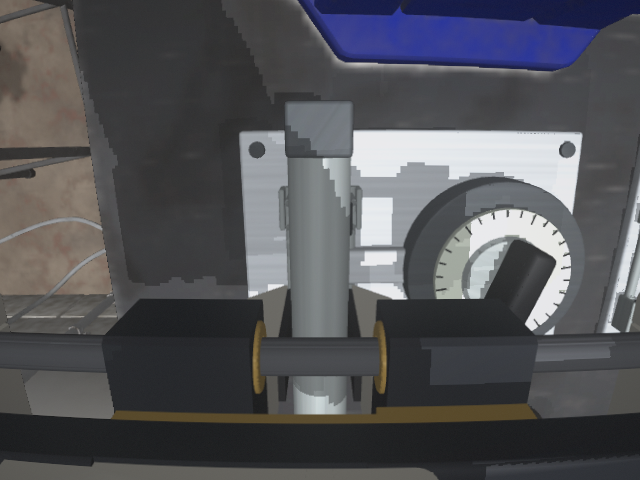

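View pics/s3c.png

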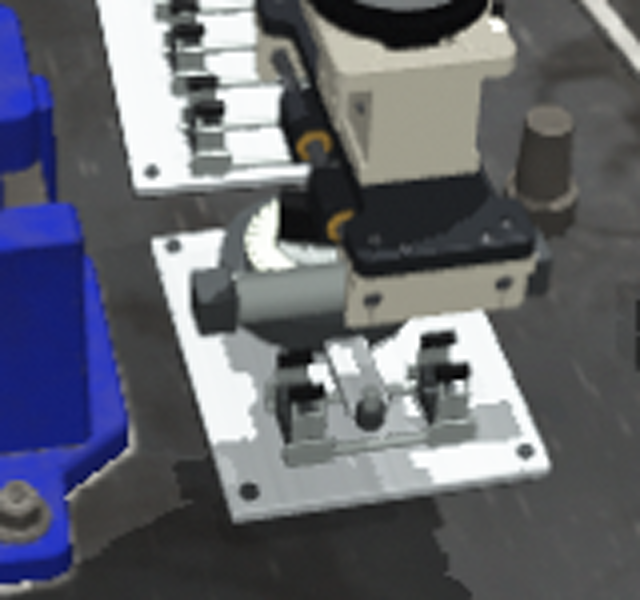

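>>> jog_arm --pt "0.8 0 0.3" --pt "0.8 0 0" --pt "0.8 0 0" --pt "0.8 0 0" --pt "0.5 0 0" --pt "0 0 0" --pt "0 0 0" --pt "0 0 0" --turn '[-0.5,0,0,0,0,0,0,0]'

```text
clock: 11.73
position: [0.6361, -0.2339, 0.0551]
tcp_rot: [0.076, 1.57, 0.061]
force: [-0.2, -0.1, -2.5]
grip_width: 0.021
```

>>> jog_arm --pt "0.3 0 0" --pt "0.3 0 0" --pt "0.3 0 0" --pt "0.3 0 0" --pt "0.3 0 0" --pt "0.3 0 0" --pt "0.3 0 0" --pt "0 0 0" --turn '[0,0,0,0,0,0,0,0]'

```text
clock: 12.4
position: [0.6381, -0.2332, 0.0359]
tcp_rot: [0.071, 1.566, 0.056]
force: [1.3, 1.1, 5.7]
grip_width: 0.0212
```

```bash
python3 - <<'E'
from h import *
plan(.6324,-.2329,.0248,-91.01)
snap('wrist','w4.png');c=snap('side','s4.png')
im=cv2.imread('pics/s4.png')[230:380,300:460]; cv2.imwrite('pics/s4c.png',cv2.resize(im,None,fx=4,fy=4,interpolation=cv2.INTER_CUBIC))
E
```

```text
t 12.40 pos [ 0.6381 -0.2332  0.0359] jaw 89.2 F [1.3 1.1 5.7] grip 0.0212 q7 1.20
delta cm [ 1.1   0.02 -0.58] tilt -1.0 turn 0.2 or -179.8
```

View pics/w4.png

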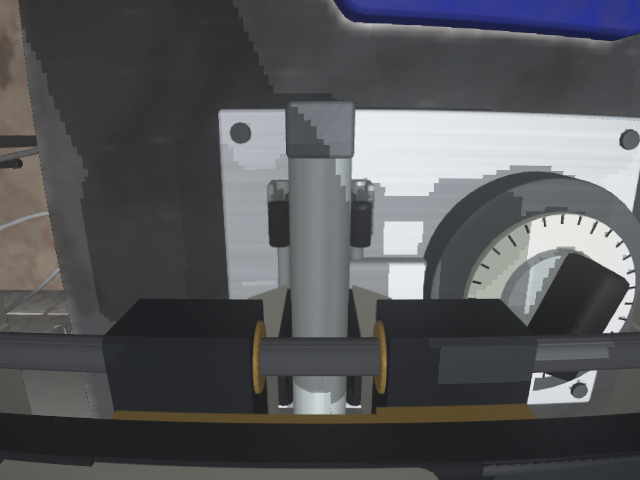

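View pics/s4c.png

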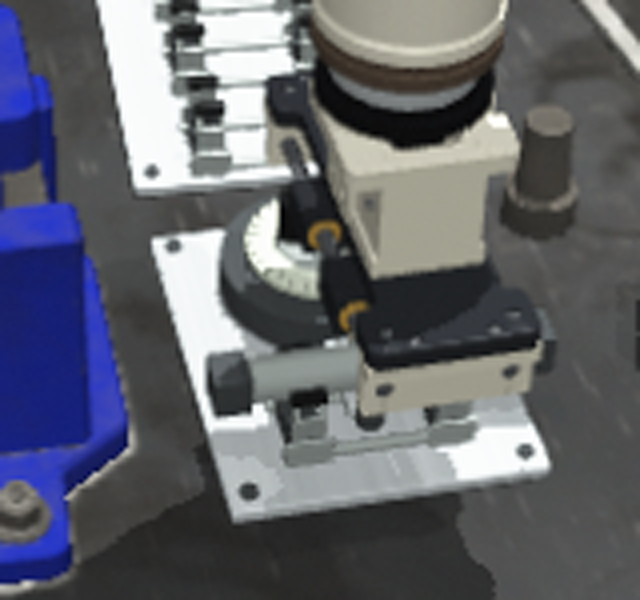

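>>> jog_arm --pt "0.3 0 0" --pt "0.3 0 0" --pt "0.3 0 0" --pt "0.3 0 0" --pt "0.1 0 0" --pt "0 0 0" --pt "0 0 0" --pt "0 0 0" --turn '[0,0,0,0,0,0,0,0]'

```text
clock: 13.17
position: [0.6365, -0.2329, 0.0244]
tcp_rot: [-0.314, 1.57, -0.329]
force: [-7.2, 2.7, 22.3]
grip_width: 0.0213
```

```bash
python3 - <<'E'
from h import *
plan(.6324,-.2329,.0248,-91.01)
snap('wrist','w5.png')
E
```

```text
t 13.17 pos [ 0.6365 -0.2329  0.0244] jaw 89.2 F [-7.2  2.7 22.3] grip 0.0213 q7 1.19
delta cm [-0.04 -0.   -0.41] tilt -1.0 turn 0.2 or -179.8
```

View pics/w5.png

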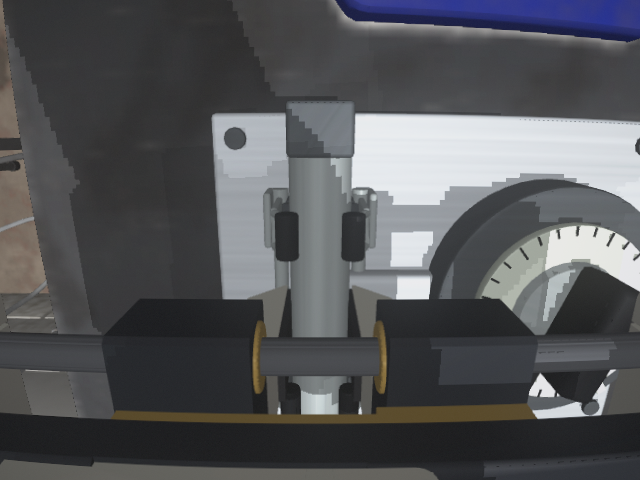

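>>> jog_arm --pt "0 0 0" --pt "0 0 0" --pt "0 0 0" --pt "-1 0 0" --pt "-2 0 0" --pt "-3 0 0" --pt "-3 0 0" --pt "-3 0 0" --turn '[0,0,0,0,0,0,0,0]' --hand 0.4

```text
clock: 13.88
position: [0.6359, -0.2336, 0.1435]
tcp_rot: [0.631, 1.57, 0.617]
force: [0.4, -0.0, -0.7]
grip_width: 0.0363
```

```bash
python3 - <<'E'
from h import *
plan(.6341,-.1369,.15,60)
snap('wrist','w6.png')
c=snap('top','top6.png')
im=cv2.imread('pics/top6.png')[150:245,340:470]; cv2.imwrite('pics/t6c.png',cv2.resize(im,None,fx=6,fy=6,interpolation=cv2.INTER_CUBIC))
E
```

```text
t 13.88 pos [ 0.6359 -0.2336  0.1435] jaw 89.2 F [ 0.4 -0.  -0.7] grip 0.0363 q7 1.25
delta cm [-0.64  9.66 -0.32] tilt -1.0 turn 29.2 or -150.8
```

View pics/w6.png

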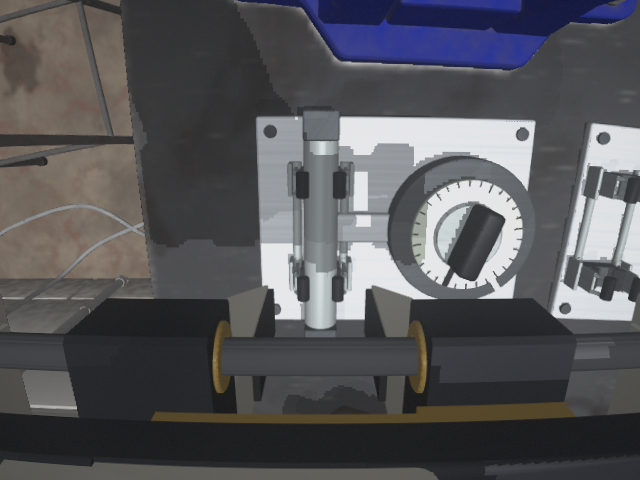

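View pics/t6c.png

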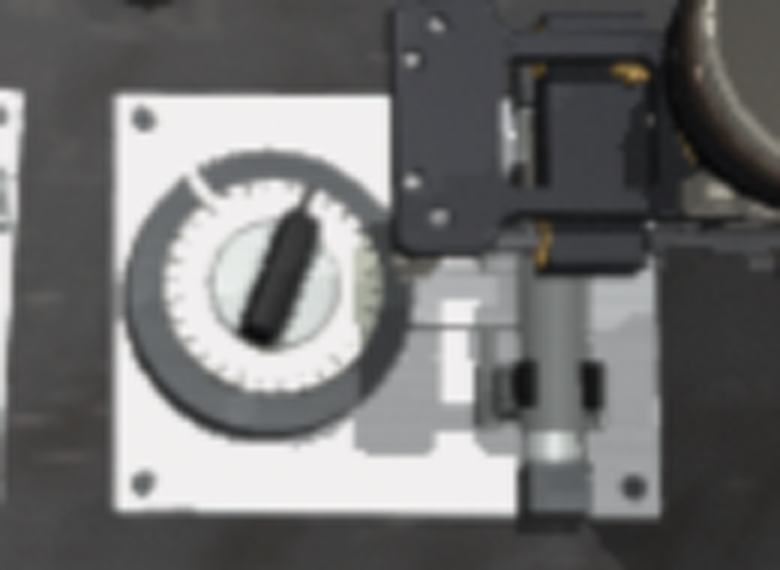

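```bash
cat > ang.py <<'E'
from h import *
def ang(c,u,v,z,d=(0.6341,-0.1369)):
    p=px2z(c,u,v,z); q=p[:2]-d; return round(float(np.degrees(np.arctan2(q[1],q[0]))),1), round(float(np.hypot(*q))*1000,1)
E
python3 - <<'E'
from ang import *
c=load('top'); f=lambda x,y:(x/6+340,y/6+150)
print('ptr',ang(c,*f(190,172),.032),ang(c,*f(203,195),.034))
print('mark',ang(c,*f(313,187),.038))
a=px2z(c,*f(300,205),.064);b=px2z(c,*f(262,325),.064);print(a,b,(a+b)/2,np.degrees(np.arctan2((a-b)[1],(a-b)[0])))
E
```

```text
ptr (33.0, 47.9) (34.9, 38.6)
mark (-24.7, 36.8)
[ 0.65569997 -0.1435693   0.064     ] [ 0.61500165 -0.12993201  0.064     ] [ 0.63535081 -0.13675066  0.064     ] -18.52509747238213
```

>>> jog_arm --pt "0 2.4 -0.1" --pt "0 2.4 -0.1" --pt "0 2.4 -0.1" --pt "0 2.4 0" --pt "0 0 0" --pt "0 0 0" --pt "0 0 0" --pt "0 0 0" --turn '[0,0,0,0,6,6,6,5]'

```text
clock: 14.65
position: [0.6344, -0.1375, 0.1418]
tcp_rot: [0.027, 1.57, -0.393]
force: [-0.7, -0.6, 0.4]
grip_width: 0.0367
```

>>> jog_arm --pt "0 0 0" --pt "0 0 0" --pt "0 0 0" --pt "0 0 0" --pt "0 0 0" --pt "0 0 0" --pt "0 0 0" --pt "0 0 0" --turn '[0,0,0,0,0,0,0,0]'

```text
clock: 15.32
position: [0.6342, -0.1379, 0.1406]
tcp_rot: [2.458, 1.571, 2.042]
force: [0.9, 0.2, 0.3]
grip_width: 0.0366
```

```bash
python3 - <<'E'
from h import *
plan(.6341,-.1369,.043,66)
snap('wrist','w7.png')
E
```

```text
t 15.32 pos [ 0.6342 -0.1379  0.1406] jaw 66.2 F [0.9 0.2 0.3] grip 0.0366 q7 0.72
delta cm [ 9.76  0.08 -0.05] tilt -1.0 turn 0.2 or -179.8
```

View pics/w7.png

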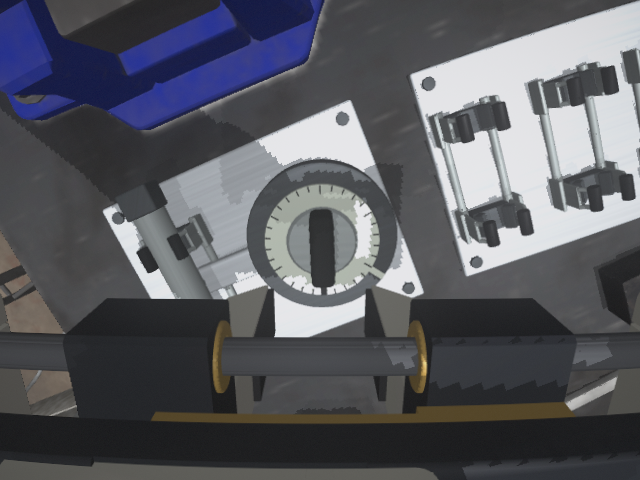

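>>> jog_arm --pt "2 0.1 0" --pt "2 0 0" --pt "2 0 0" --pt "2 0 0" --pt "1.3 0 0" --pt "0 0 0" --pt "0 0 0" --pt "0 0 0" --turn '[0,0,0,0,0,0,0,0]'

```text
clock: 16.03
position: [0.6355, -0.1367, 0.0489]
tcp_rot: [0.629, 1.569, 0.213]
force: [0.6, -0.6, 0.3]
grip_width: 0.0366
```

>>> jog_arm --pt "0 0 0" --pt "0 0 0" --pt "0 0 0" --pt "0 0 0" --pt "0 0 0" --pt "0 0 0" --pt "0 0 0" --pt "0 0 0" --turn '[0,0,0,0,0,0,0,0]' --hand 0

```text
clock: 16.7
position: [0.6352, -0.1367, 0.0484]
tcp_rot: [0.599, 1.57, 0.183]
force: [0.4, 0.4, 4.4]
grip_width: 0.0135
```

```bash
python3 - <<'E'
from h import *
plan(.6341,-.1369,.043,66); print(sense()['moment'])
E
```

```text
t 16.70 pos [ 0.6352 -0.1367  0.0484] jaw 66.2 F [0.4 0.4 4.4] grip 0.0135 q7 0.66
delta cm [ 0.54 -0.07 -0.1 ] tilt -1.0 turn 0.2 or -179.8
[ 0.27253624 -0.26825748  0.01119189]
```

>>> jog_arm --pt "0 0 0" --pt "0 0 0" --pt "0 0 0" --pt "0 0 0" --pt "0 0 0" --pt "0 0 0" --pt "0 0 0" --pt "0 0 0" --turn '[-7,-7,-7,-7,-7,-7,-7,-7]'

```text
clock: 17.37
position: [0.6353, -0.1371, 0.0484]
tcp_rot: [-0.653, 1.57, -0.086]
force: [0.5, 0.2, 5.2]
grip_width: 0.0134
```

>>> jog_arm --pt "0 0 0" --pt "0 0 0" --pt "0 0 0" --pt "0 0 0" --pt "0 0 0" --pt "0 0 0" --pt "0 0 0" --pt "0 0 0" --turn '[-2,0,0,0,0,0,0,0]'

```text
clock: 18.03
position: [0.6353, -0.1371, 0.0484]
tcp_rot: [-0.786, 1.569, -0.19]
force: [0.5, 1.1, 5.6]
grip_width: 0.0139
```

```bash
python3 - <<'E'
from h import *
plan(.6341,-.1369,.043,124)
snap('wrist','w8.png')
E
```

```text
t 18.03 pos [ 0.6353 -0.1371  0.0484] jaw 124.2 F [0.5 1.1 5.6] grip 0.0139 q7 1.61
delta cm [ 0.54  0.08 -0.09] tilt -1.0 turn 0.2 or -179.8
```

View pics/w8.png

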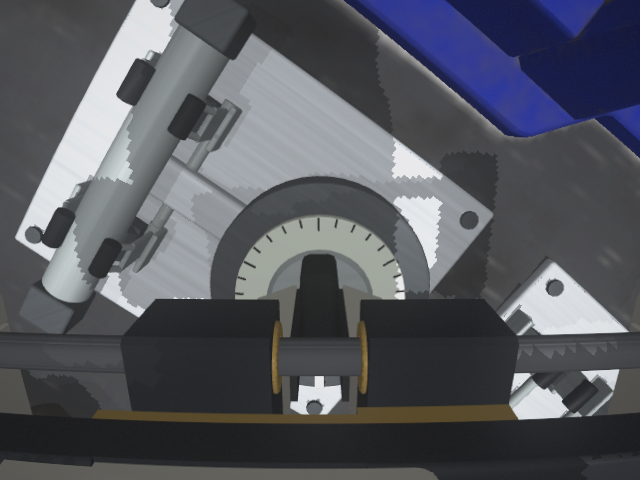

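>>> jog_arm --pt "0 0 0" --pt "0 0 0" --pt "0 0 0" --pt "-1 0 0" --pt "-2 0 0" --pt "-2.5 0 0" --pt "-2.5 0 0" --pt "-2.5 0 0" --turn '[0,0,0,0,0,0,0,0]' --hand 0.4

```text
clock: 18.75
position: [0.6348, -0.1365, 0.1557]
tcp_rot: [-0.325, 1.57, 0.272]
force: [0.5, -0.7, 0.4]
grip_width: 0.0366
```

>>> jog_arm --pt "0 0 0" --pt "0 0 0" --pt "0 0 0" --pt "0 0 0" --pt "0 0 0" --pt "0 -3 0" --pt "0 -4 0" --pt "0 -2.7 0" --turn '[7,7,7,7,7,0,0,0]'

```text
clock: 19.42
position: [0.6336, -0.2369, 0.155]
tcp_rot: [-0.989, 1.568, -1.004]
force: [0.1, -1.6, -0.0]
grip_width: 0.0366
```

```bash
python3 - <<'E'
from h import *
plan(.6365,-.2329,.0248,89)
snap('wrist','w9.png')
c=snap('top','top9.png')
im=cv2.imread('pics/top9.png')[170:225,350:420]; cv2.imwrite('pics/t9c.png',cv2.resize(im,None,fx=10,fy=10,interpolation=cv2.INTER_CUBIC))
E
```

```text
t 19.42 pos [ 0.6336 -0.2369  0.155 ] jaw 89.1 F [ 0.1 -1.6 -0. ] grip 0.0366 q7 1.27
delta cm [13.02  0.44  0.26] tilt -1.0 turn 0.1 or -179.9
```

View pics/t9c.png

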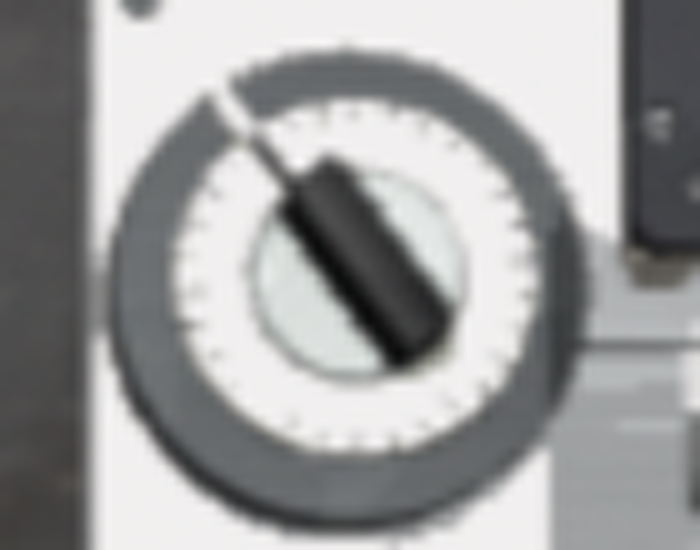

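View pics/w9.png

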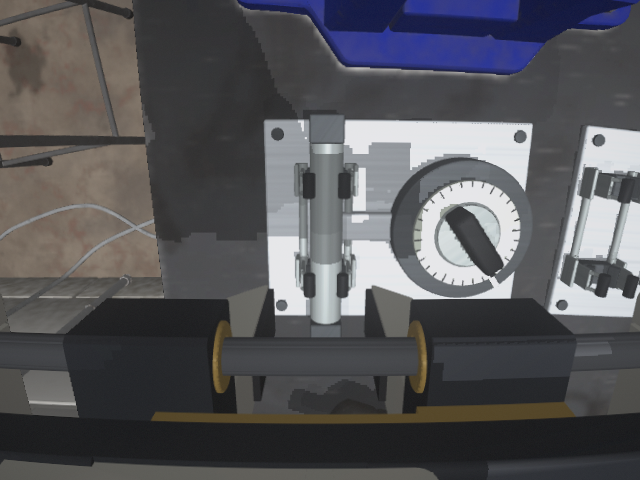

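```bash
python3 - <<'E'
from ang import *
c=load('top'); f=lambda x,y:(x/10+350,y/10+170)
for z in(.032,.036): print('ptr',ang(c,*f(222,92),z),ang(c,*f(240,120),z))
print('mark',ang(c,*f(256,140),.038),ang(c,*f(286,180),.038))
# center from mark disc outline
print([ang(c,*f(*p),.038) for p in [(172,275),(540,275),(355,98),(355,452)]])
E
```

```text
ptr (32.7, 46.4) (32.9, 39.5)
ptr (33.8, 45.9) (34.2, 39.0)
mark (34.5, 33.5) (34.0, 23.2)
[(90.9, 36.8), (-91.4, 38.9), (-2.6, 36.4), (-179.9, 37.5)]
```

>>> jog_arm --pt "2.5 0.3 0.2" --pt "2.5 0.1 0.1" --pt "2.5 0 0" --pt "2.5 0 0" --pt "2 0 0" --pt "1 0 0" --pt "0 0 0" --pt "0 0 0" --turn '[0,0,0,0,0,0,0,0]'

```text
clock: 20.18
position: [0.6367, -0.2296, 0.0235]
tcp_rot: [0.815, 1.57, 0.8]
force: [0.1, 0.1, 0.4]
grip_width: 0.0367
```

>>> jog_arm --pt "0 0 0" --pt "0 0 0" --pt "0 0 0" --pt "0 0 0" --pt "0 0 0" --pt "0 0 0" --pt "0 0 0" --pt "0 0 0" --turn '[0,0,0,0,0,0,0,0]' --hand 0

```text
clock: 20.85
position: [0.6375, -0.2328, 0.0246]
tcp_rot: [-0.956, 1.566, -0.973]
force: [0.0, -5.2, 5.1]
grip_width: 0.0209
```

>>> jog_arm --pt "-0.4 0 0" --pt "-0.4 0 0" --pt "-0.4 0 0" --pt "-0.4 0 0" --pt "-0.4 0 0" --pt "-0.4 0 0" --pt "-1 0 0" --pt "-1 0 0" --turn '[0,0,0,0,0,0,0,0]'

```text
clock: 21.52
position: [0.6365, -0.228, 0.068]
tcp_rot: [1.416, 1.569, 1.403]
force: [-0.0, 0.7, -2.4]
grip_width: 0.0208
```

```bash
python3 - <<'E'
from h import *
plan(.640,-.0229,.10,85.6)
snap('wrist','w10.png')
E
```

```text
t 21.52 pos [ 0.6365 -0.228   0.068 ] jaw 89.3 F [-0.   0.7 -2.4] grip 0.0208 q7 1.22
delta cm [-3.15 20.52  0.09] tilt -1.0 turn 3.7 or -176.3
```

View pics/w10.png

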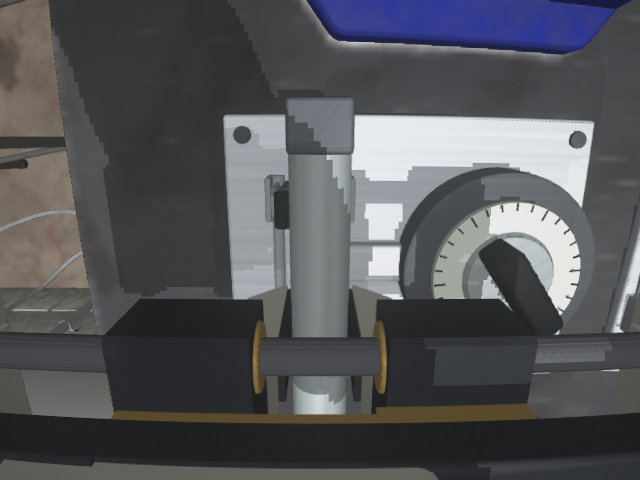

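>>> jog_arm --pt "-2.5 0 0" --pt "-2.5 0 0" --pt "-1.5 3 0" --pt "0 3.5 0" --pt "0 3.5 0" --pt "0 3.5 0" --pt "0 3.5 0" --pt "0 3.5 0" --turn '[0,0,0,0,0,0,0,0]'

```text
clock: 22.23
position: [0.6391, -0.0224, 0.1328]
tcp_rot: [0.591, 1.57, 0.577]
force: [0.8, -0.1, -2.7]
grip_width: 0.0208
```

>>> jog_arm --pt "0 0 0" --pt "2 0 0" --pt "2 0 0" --pt "1 0 0" --pt "0 0 0" --pt "0 0 0" --pt "0 0 0" --pt "0 0 0" --turn '[3.7,0,0,0,0,0,0,0]'

```text
clock: 22.9
position: [0.6402, -0.0247, 0.0832]
tcp_rot: [0.374, 1.569, 0.295]
force: [0.5, -0.0, -2.5]
grip_width: 0.0208
```

```bash
python3 - <<'E'
from h import *
plan(.640,-.0229,.05,85.6)
snap('wrist','w11.png')
E
```

```text
t 22.90 pos [ 0.6402 -0.0247  0.0832] jaw 85.4 F [ 0.5 -0.  -2.5] grip 0.0208 q7 0.82
delta cm [ 3.32  0.18 -0.04] tilt -1.0 turn -0.2 or 179.8
```

View pics/w11.png

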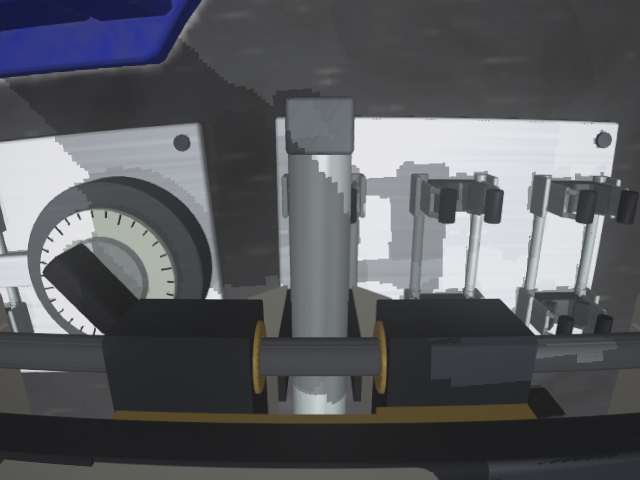

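>>> jog_arm --pt "1 0.15 0" --pt "1 0 0" --pt "0.8 0 0" --pt "0.5 0 0" --pt "0.3 0 0" --pt "0.3 0 0" --pt "0.3 0 0" --pt "0.3 0 0" --turn '[0,0,0,0,0,0,0,0]'

```text
clock: 23.62
position: [0.6412, -0.0224, 0.0395]
tcp_rot: [0.209, 1.567, 0.13]
force: [-2.5, 0.4, 14.6]
grip_width: 0.0212
```

>>> jog_arm --pt "0.3 0 0" --pt "0.3 0 0" --pt "0.3 0 0" --pt "0.3 0 0" --pt "0.2 0 0" --pt "0 0 0" --pt "0 0 0" --pt "0 0 0" --turn '[0,0,0,0,0,0,0,0]'

```text
clock: 24.28
position: [0.6399, -0.0223, 0.0244]
tcp_rot: [0.686, 1.569, 0.607]
force: [-3.8, 1.4, 11.0]
grip_width: 0.021
```

```bash
python3 - <<'E'
from h import *
plan(.640,-.0229,.0248,85.6)
snap('wrist','w12.png')
E
```

```text
t 24.28 pos [ 0.6399 -0.0223  0.0244] jaw 85.5 F [-3.8  1.4 11. ] grip 0.0210 q7 0.78
delta cm [-0.04 -0.05  0.02] tilt -1.0 turn -0.1 or 179.9
```

View pics/w12.png

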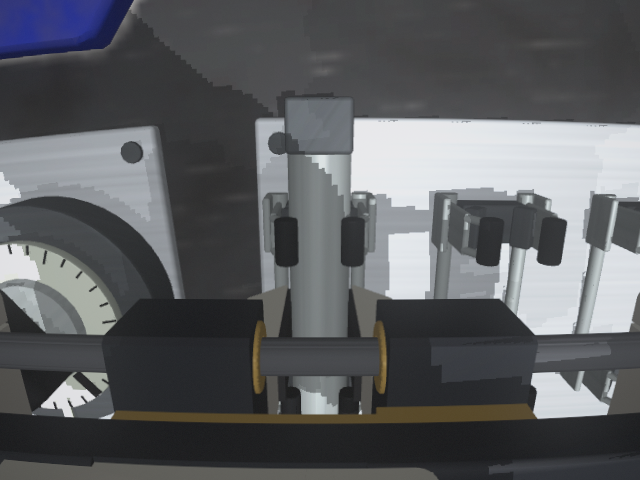

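>>> jog_arm --pt "0 0 0" --pt "0 0 0" --pt "0 0 0" --pt "-1.5 0 0" --pt "-3 0 0" --pt "-3 0 0" --pt "-3 0 0" --pt "-3 0 0" --turn '[0,0,0,0,0,0,0,0]' --hand 0.5

```text
clock: 25.0
position: [0.6391, -0.0235, 0.1598]
tcp_rot: [2.685, 1.571, 2.606]
force: [1.6, -0.0, -0.3]
grip_width: 0.046
```

```bash
python3 - <<'E'
from h import *
plan(.434,.068,.15,-14)
snap('wrist','w13.png');snap('top','top13.png')
E
```

```text
t 25.00 pos [ 0.6391 -0.0235  0.1598] jaw 85.5 F [ 1.6 -0.  -0.3] grip 0.0460 q7 0.87
delta cm [  0.99   7.5  -21.17] tilt -1.0 turn -80.5 or 99.5
```

View pics/w13.png

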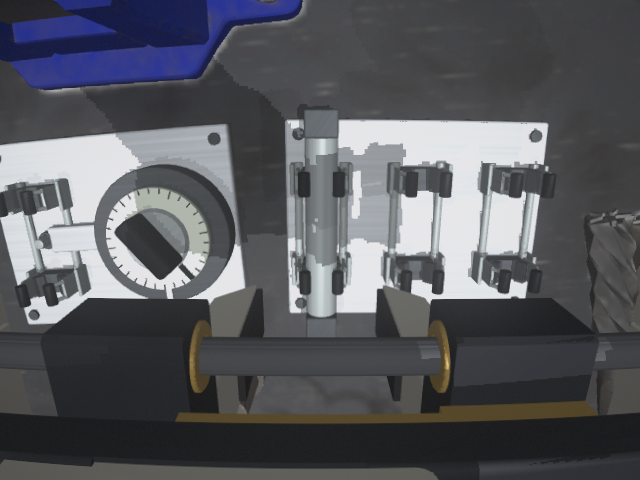

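View pics/top13.png

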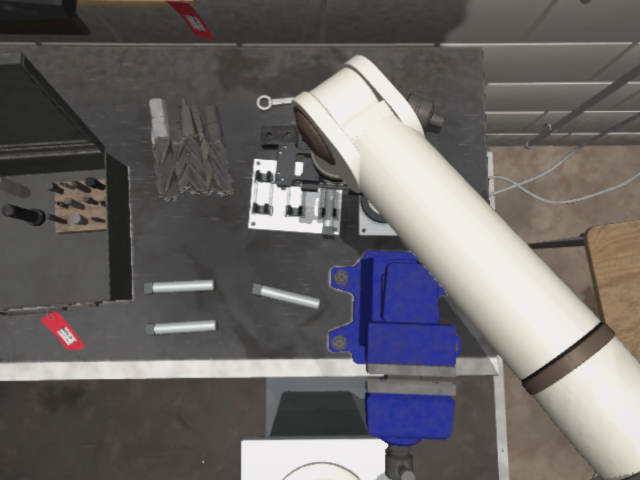

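>>> jog_arm --pt "0 1.2 -3.5" --pt "0 1.2 -3.5" --pt "0 1.2 -3.5" --pt "0 1.2 -3.5" --pt "0 1.2 -3.5" --pt "0 1.2 -3.5" --pt "0 0.3 -0.2" --pt "0 0 0" --turn '[0,0,0,0,0,0,0,7]'

```text
clock: 25.77
position: [0.4314, 0.0685, 0.1575]
tcp_rot: [-2.064, 1.568, -2.261]
force: [1.6, -0.2, 0.1]
grip_width: 0.0459
```

>>> jog_arm --pt "0 0 0" --pt "0 0 0" --pt "0 0 0" --pt "0 0 0" --pt "0 0 0" --pt "0 0 0" --pt "0 0 0" --pt "0 0 0" --turn '[7,7,7,7,7,7,7,7]'

```text
clock: 26.43
position: [0.434, 0.0679, 0.158]
tcp_rot: [-0.136, 1.57, -1.321]
force: [0.1, 0.0, -0.2]
grip_width: 0.046
```

>>> jog_arm --pt "0 0 0" --pt "0 0 0" --pt "0 0 0" --pt "0 0 0" --pt "0 0 0" --pt "0 0 0" --pt "0 0 0" --pt "0 0 0" --turn '[7,7,7,7,7,1.5,0,0]'

```text
clock: 27.1
position: [0.434, 0.0681, 0.1579]
tcp_rot: [0.524, 1.57, -1.288]
force: [0.0, -0.0, -0.2]
grip_width: 0.046
```

```bash
python3 - <<'E'
from h import *
plan(.434,.068,.002,-14)
snap('wrist','w14.png')
E
```

```text
t 27.10 pos [0.434  0.0681 0.1579] jaw -13.8 F [ 0.  -0.  -0.2] grip 0.0460 q7 -0.82
delta cm [15.59 -0.    0.  ] tilt -1.0 turn 0.2 or -179.8
```

View pics/w14.png

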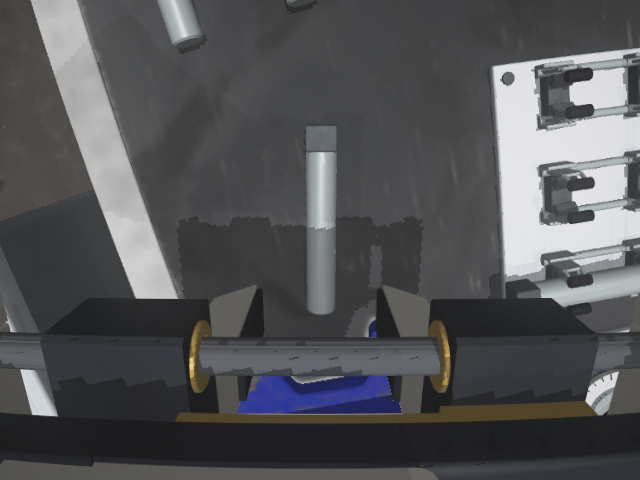

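>>> jog_arm --pt "2 0 0" --pt "3 0 0" --pt "3 0 0" --pt "3 0 0" --pt "2 0 0" --pt "1.3 0 0" --pt "0.8 0 0" --pt "0.5 0 0" --turn '[0,0,0,0,0,0,0,0]'

```text
clock: 27.82
position: [0.4335, 0.0682, 0.0007]
tcp_rot: [-1.654, 1.569, 2.815]
force: [0.1, 0.9, -0.2]
grip_width: 0.046
```

>>> jog_arm --pt "0 0 0" --pt "0 0 0" --pt "0 0 0" --pt "0 0 0" --pt "0 0 0" --pt "0 0 0" --pt "0 0 0" --pt "0 0 0" --turn '[0,0,0,0,0,0,0,0]' --hand 0

```text
clock: 28.48
position: [0.4348, 0.0679, 0.0025]
tcp_rot: [1.551, 1.569, -0.265]
force: [0.3, -0.6, 6.8]
grip_width: 0.0212
```

>>> jog_arm --pt "-2 0 0" --pt "-3 0 0" --pt "-3 0 0" --pt "-3 0 0" --pt "-3 0 0" --pt "-1 0 0" --pt "0 0 0" --pt "0 0 0" --turn '[0,0,0,0,0,0,0,0]'

```text
clock: 29.15
position: [0.4337, 0.0671, 0.1512]
tcp_rot: [0.353, 1.57, -1.464]
force: [-0.2, -0.2, -3.2]
grip_width: 0.0211
```

```bash
python3 - <<'E'
from h import *
plan(.6326,-.2329,.15,89)
E
```

```text
t 29.15 pos [0.4337 0.0671 0.1512] jaw -14.1 F [-0.2 -0.2 -3.2] grip 0.0211 q7 -0.84
delta cm [ 0.16 26.6  24.25] tilt -1.0 turn 76.9 or -103.1
```

>>> jog_arm --pt "0 4 0" --pt "0 4 0" --pt "0 4 0" --pt "0 4 0" --pt "0 4 0" --pt "0 4 1" --pt "0 2.6 3" --pt "0 0 4" --turn '[0,0,0,0,0,0,0,0]'

```text
clock: 29.82
position: [0.6764, -0.0719, 0.1477]
tcp_rot: [-3.027, 1.567, 1.444]
force: [0.9, -1.2, -3.4]
grip_width: 0.021
```

>>> jog_arm --pt "0 0 4" --pt "0 0 4" --pt "0 0 4" --pt "0 0 4" --pt "0 0 0" --pt "0 0 0" --pt "0 0 0" --pt "0 0 0" --turn '[0,0,0,0,-7,-7,-7,-7]'

```text
clock: 30.48
position: [0.6319, -0.2292, 0.1475]
tcp_rot: [-2.035, 1.565, 2.927]
force: [-1.3, 1.3, -2.8]
grip_width: 0.021
```

>>> jog_arm --pt "0 0 0" --pt "0 0 0" --pt "0 0 0" --pt "0 0 0" --pt "0 0 0" --pt "0 0 0" --pt "0 0 0" --pt "0 0 0" --turn '[-7,-7,-7,-7,-7,-7,-7,-7]'

```text
clock: 31.15
position: [0.6322, -0.2287, 0.1475]
tcp_rot: [-3.001, 1.566, 2.939]
force: [0.6, -0.3, -3.4]
grip_width: 0.0211
```

>>> jog_arm --pt "0 0 0" --pt "0 0 0" --pt "0 0 0" --pt "2 0 0" --pt "2 0 0" --pt "2 0 0" --pt "0 0 0" --pt "0 0 0" --turn '[-7,-7,-5.1,0,0,0,0,0]'

```text
clock: 31.82
position: [0.6316, -0.2284, 0.0877]
tcp_rot: [2.847, 1.564, 2.832]
force: [-0.7, -0.3, -2.7]
grip_width: 0.0208
```

```bash
python3 - <<'E'
from h import *
plan(.6326,-.2329,.05,89)
snap('wrist','w15.png')
E
```

```text
t 31.82 pos [ 0.6316 -0.2284  0.0877] jaw 89.1 F [-0.7 -0.3 -2.7] grip 0.0208 q7 1.24
delta cm [ 3.77 -0.46  0.13] tilt -1.0 turn 0.1 or -179.9
```

View pics/w15.png

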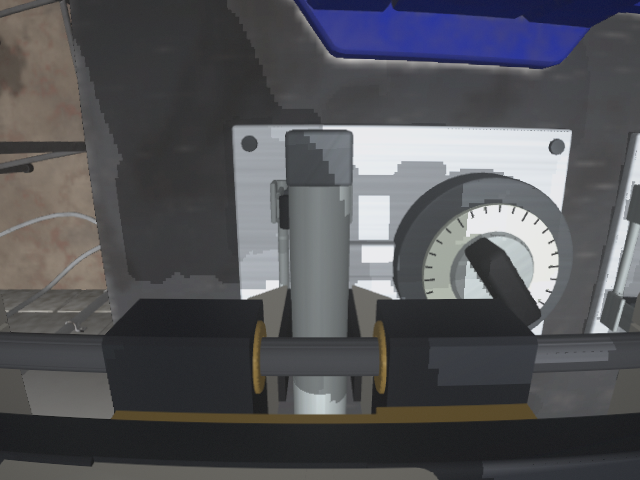

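>>> jog_arm --pt "0.8 -0.45 0.1" --pt "1 0 0" --pt "1 0 0" --pt "0.6 0 0" --pt "0.4 0 0" --pt "0 0 0" --pt "0 0 0" --pt "0 0 0" --turn '[0,0,0,0,0,0,0,0]'

```text
clock: 32.53
position: [0.6352, -0.2338, 0.0542]
tcp_rot: [0.061, 1.57, 0.045]
force: [-0.7, 0.3, -2.2]
grip_width: 0.0215
```

```bash
python3 - <<'E'
from h import *
plan(.6326,-.2329,.0247,89)
snap('wrist','w16.png')
E
```

```text
t 32.53 pos [ 0.6352 -0.2338  0.0542] jaw 89.1 F [-0.7  0.3 -2.2] grip 0.0215 q7 1.22
delta cm [ 2.95  0.08 -0.26] tilt -1.0 turn 0.1 or -179.9
```

View pics/w16.png

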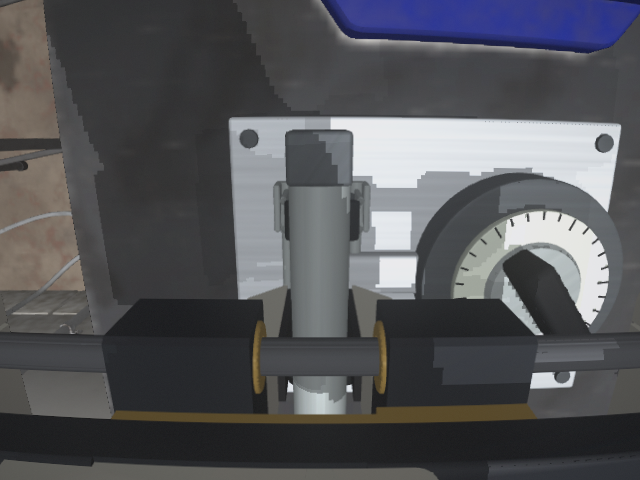

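>>> jog_arm --pt "0.5 0.1 -0.2" --pt "0.4 0 0" --pt "0.3 0 0" --pt "0.3 0 0" --pt "0.3 0 0" --pt "0.3 0 0" --pt "0.3 0 0" --pt "0.3 0 0" --turn '[0,0,0,0,0,0,0,0]'

```text
clock: 33.25
position: [0.6333, -0.2329, 0.0266]
tcp_rot: [-0.029, 1.57, -0.046]
force: [1.9, 0.4, -3.9]
grip_width: 0.0212
```

>>> jog_arm --pt "0.3 0 0" --pt "0.1 0 0" --pt "0 0 0" --pt "0 0 0" --pt "0 0 0" --pt "0 0 0" --pt "0 0 0" --pt "0 0 0" --turn '[0,0,0,0,0,0,0,0]'

```text
clock: 33.92
position: [0.6332, -0.2328, 0.0254]
tcp_rot: [-1.152, 1.57, -1.169]
force: [-5.4, 0.6, 16.4]
grip_width: 0.0213
```

```bash
python3 - <<'E'
from h import *
plan(.6326,-.2329,.0247,89)
snap('wrist','w17.png')
E
```

```text
t 33.92 pos [ 0.6332 -0.2328  0.0254] jaw 89.0 F [-5.4  0.6 16.4] grip 0.0213 q7 1.20
delta cm [ 0.07 -0.01 -0.06] tilt -1.0 turn 0.0 or -180.0
```

View pics/w17.png

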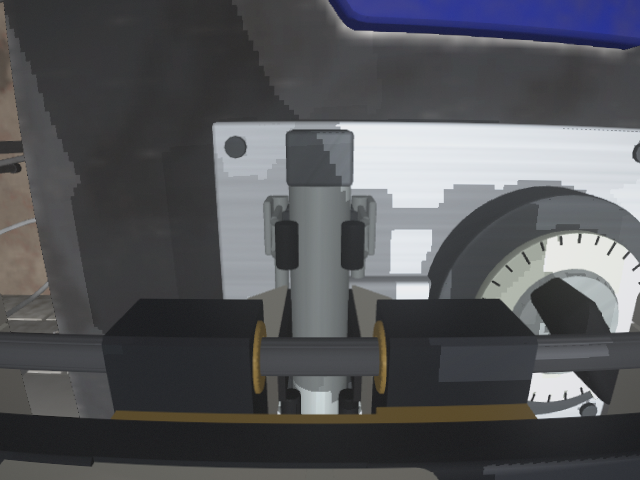

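>>> jog_arm --pt "0 0 0" --pt "0 0 0" --pt "0 0 0" --pt "-1.5 0 0" --pt "-3 0 0" --pt "-3 0 0" --pt "-3 0 0" --pt "-3 0 0" --turn '[0,0,0,0,0,0,0,0]' --hand 0.5

```text
clock: 34.63
position: [0.6326, -0.2324, 0.1597]
tcp_rot: [1.745, 1.57, 1.729]
force: [0.7, 0.3, 0.8]
grip_width: 0.0462
```

```bash
python3 - <<'E'
from h import *
c=snap('top','top18.png')
R,o=rects(c,.011,(.34,.57,.12,.42),110,amin=1000)
for r in R: print('bar',r)
im=cv2.imread('pics/top18.png')
cv2.imwrite('pics/t18c.png',cv2.resize(im[230:345,135:335],None,fx=4,fy=4,interpolation=cv2.INTER_CUBIC))
cv2.imwrite('pics/t18d.png',cv2.resize(im[150:245,240:460],None,fx=3.6,fy=3.6,interpolation=cv2.INTER_CUBIC))
f=lambda x,y:(x/4+135,y/4+230)
for a,b in [((37,231),(318,221)),((43,398),(325,380))]:
    A=px2z(c,*f(*a),.011);B=px2z(c,*f(*b),.011);d=A-B;print((A+B)/2,np.linalg.norm(d),np.degrees(np.arctan2(d[1],d[0])))
plan(.456,.284,.15,2.35)
E
```

```text
bar (0.37365298461914054, 0.27515142822265626, [21.388296127319336, 126.01119995117188], np.float32(92.98663))
bar (0.4563694152832031, 0.2835147705078125, [21.362916946411133, 130.8953094482422], np.float32(92.29062))
[0.45481163 0.28627894 0.011     ] 0.1431144269852604 91.57819138452534
[0.37245564 0.28083024 0.011     ] 0.14231662910501616 93.04963414626233
t 34.68 pos [ 0.636  -0.2323  0.1668] jaw 89.1 F [ 2.2 -0.4  4.7] grip 0.0455 q7 1.28
delta cm [  1.46  51.33 -18.84] tilt -1.0 turn 86.7 or -93.3
```

View pics/t18c.png

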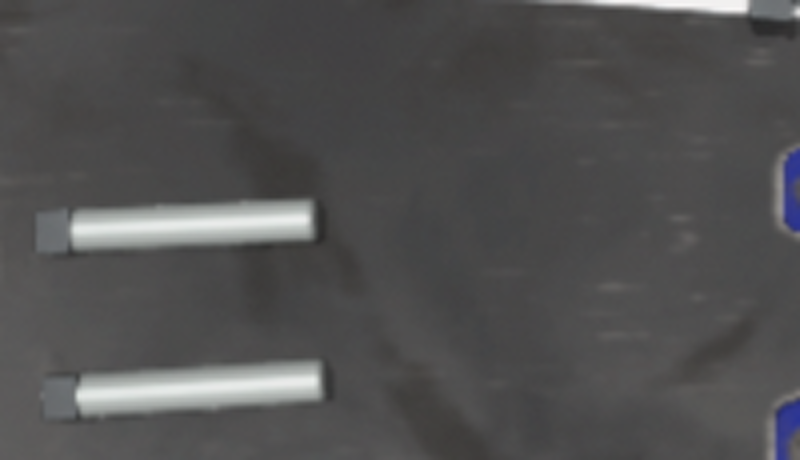

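View pics/t18d.png

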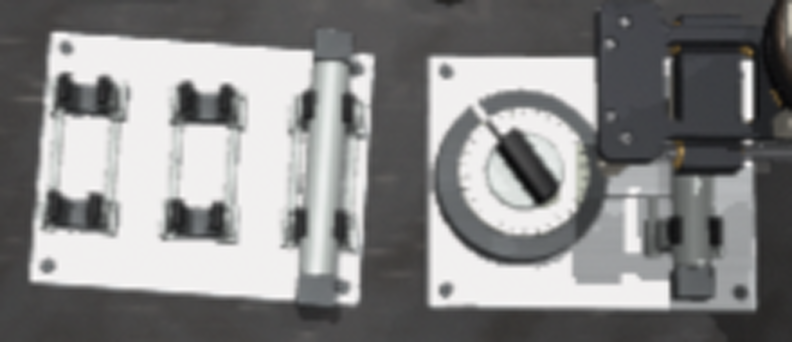

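>>> jog_arm --pt "0 3 0" --pt "0 4 0" --pt "0 4 0" --pt "0 4 0" --pt "0 4 0" --pt "0 4 0" --pt "0 4 0" --pt "0 4 0" --turn '[0,0,0,0,0,0,0,0]'

```text
clock: 35.35
position: [0.6376, 0.079, 0.1583]
tcp_rot: [-0.196, 1.571, -0.212]
force: [0.1, -0.0, -0.2]
grip_width: 0.0459
```

>>> jog_arm --pt "0 3.4 -2.3" --pt "0 3.4 -2.3" --pt "0 3.4 -2.3" --pt "0 3.4 -2.3" --pt "0 3.4 -2.3" --pt "0 3.3 -2.3" --pt "0 0 -2.3" --pt "0 0 -2.5" --turn '[0,0,0,0,0,0,0,0]'

```text
clock: 36.02
position: [0.4531, 0.2864, 0.1586]
tcp_rot: [1.265, 1.569, 1.254]
force: [0.2, -0.5, -0.0]
grip_width: 0.0462
```

>>> jog_arm --pt "0 0 0" --pt "0 0 0" --pt "0 0 0" --pt "0 0 0" --pt "0 0 0" --pt "0 0 0" --pt "0 0 0" --pt "0 0 0" --turn '[7,7,7,7,7,7,7,7]'

```text
clock: 36.68
position: [0.455, 0.2834, 0.1583]
tcp_rot: [1.183, 1.571, 0.184]
force: [-0.3, -0.2, 0.4]
grip_width: 0.0461
```

>>> jog_arm --pt "0 0 0" --pt "0 0 0" --pt "0 0 0" --pt "0 0 0" --pt "0 0 0" --pt "0 0 0" --pt "0 0 0" --pt "0 0 0" --turn '[7,7,7,7,2.7,0,0,0]'

```text
clock: 37.35
position: [0.4551, 0.2833, 0.1579]
tcp_rot: [1.818, 1.571, 0.29]
force: [-0.0, -0.2, 0.5]
grip_width: 0.0455
```

```bash
python3 - <<'E'
from h import *
plan(.4555,.285,.002,2.2)
snap('wrist','w19.png')
E
```

```text
t 37.35 pos [0.4551 0.2833 0.1579] jaw 2.5 F [-0.  -0.2  0.5] grip 0.0455 q7 -0.99
delta cm [15.59  0.05 -0.17] tilt -1.0 turn 0.3 or -179.7
```

View pics/w19.png

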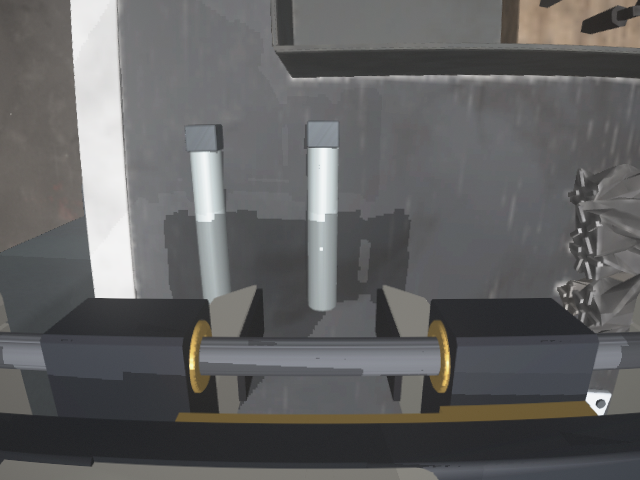

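>>> jog_arm --pt "2 0 -0.2" --pt "3 0 0" --pt "3 0 0" --pt "3 0 0" --pt "2 0 0" --pt "1.3 0 0" --pt "0.8 0 0" --pt "0.4 0 0" --turn '[0,0,0,0,0,0,0,0]'

```text
clock: 38.07
position: [0.4549, 0.2852, 0.002]
tcp_rot: [-1.567, 1.57, -3.096]
force: [-0.4, -0.5, 0.2]
grip_width: 0.046
```

>>> jog_arm --pt "0 0 0" --pt "0 0 0" --pt "0 0 0" --pt "0 0 0" --pt "0 0 0" --pt "0 0 0" --pt "0 0 0" --pt "0 0 0" --turn '[0,0,0,0,0,0,0,0]' --hand 0

```text
clock: 38.73
position: [0.4563, 0.2855, 0.0038]
tcp_rot: [1.812, 1.569, 0.282]
force: [0.8, -1.4, 6.7]
grip_width: 0.0209
```

>>> jog_arm --pt "-2 0 0" --pt "-3 0 0" --pt "-3 0 0" --pt "-3 0 0" --pt "-3 0 0" --pt "-1 0 0" --pt "0 0 0" --pt "0 0 0" --turn '[0,0,0,0,0,0,0,0]'

```text
clock: 39.4
position: [0.455, 0.2843, 0.1519]
tcp_rot: [-0.092, 1.57, -1.623]
force: [0.6, -0.1, -3.5]
grip_width: 0.0212
```

```bash
python3 - <<'E'
from h import *
plan(.6429,.0469,.15,85.6)
E
```

```text
t 39.40 pos [0.455  0.2843 0.1519] jaw 2.3 F [ 0.6 -0.1 -3.5] grip 0.0212 q7 -1.00
delta cm [ 0.22 17.81 24.48] tilt -1.0 turn -83.3 or 96.7
```

>>> jog_arm --pt "0 2 2.2" --pt "0 2.6 3.2" --pt "0 2.6 3.2" --pt "0 2.6 3.2" --pt "0 2.6 3.2" --pt "0 2.6 3.2" --pt "0 2.6 3.2" --pt "0 0.2 3.1" --turn '[0,0,0,0,0,0,0,0]'

```text
clock: 40.07
position: [0.6459, 0.0445, 0.1493]
tcp_rot: [-1.999, 1.57, 2.752]
force: [1.2, -1.1, -1.8]
grip_width: 0.0216
```

>>> jog_arm --pt "0 0 0" --pt "0 0 0" --pt "0 0 0" --pt "0 0 0" --pt "0 0 0" --pt "0 0 0" --pt "0 0 0" --pt "0 0 0" --turn '[-7,-7,-7,-7,-7,-7,-7,-7]'

```text
clock: 40.73
position: [0.6413, 0.0473, 0.1491]
tcp_rot: [-2.5, 1.566, -3.046]
force: [-1.2, -0.3, -3.2]
grip_width: 0.0212
```

>>> jog_arm --pt "0 0 0" --pt "0 0 0" --pt "0 0 0" --pt "0 0 0" --pt "2 0 0" --pt "2 0 0" --pt "2 0 0" --pt "0 0 0" --turn '[-7,-7,-7,-6.3,0,0,0,0]'

```text
clock: 41.4
position: [0.6384, 0.0463, 0.0852]
tcp_rot: [-2.917, 1.56, -2.992]
force: [-0.5, -0.7, -3.7]
grip_width: 0.0214
```

```bash
python3 - <<'E'
from h import *
plan(.6429,.0469,.054,85.6)
snap('wrist','w20.png')
E
```

```text
t 41.40 pos [0.6384 0.0463 0.0852] jaw 85.7 F [-0.5 -0.7 -3.7] grip 0.0214 q7 0.76
delta cm [3.11 0.1  0.47] tilt -0.9999 turn 0.1 or -179.9
```

View pics/w20.png

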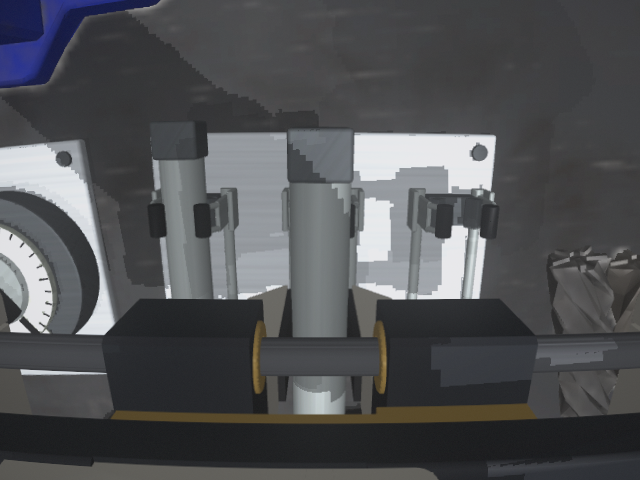

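>>> jog_arm --pt "1 0.1 0.1" --pt "1 0 0" --pt "0.7 0 0" --pt "0.5 0 0" --pt "0.3 0 0" --pt "0.3 0 0" --pt "0.3 0 0" --pt "0.3 0 0" --turn '[0,0,0,0,0,0,0,0]'

```text
clock: 42.12
position: [0.6445, 0.0486, 0.0489]
tcp_rot: [0.063, 1.57, -0.013]
force: [-0.6, 0.2, -3.4]
grip_width: 0.0212
```

>>> jog_arm --pt "0.3 0 0" --pt "0.3 0 0" --pt "0.3 0 0" --pt "0.3 0 0" --pt "0.2 0 0" --pt "0 0 0" --pt "0 0 0" --pt "0 0 0" --turn '[0,0,0,0,0,0,0,0]'

```text
clock: 42.78
position: [0.6458, 0.0479, 0.0355]
tcp_rot: [-0.083, 1.568, -0.16]
force: [4.2, -2.3, -1.0]
grip_width: 0.0211
```

```bash
python3 - <<'E'
from h import *
plan(.6429,.0469,.026,85.6)
snap('wrist','w21.png')
E
```

```text
t 42.78 pos [0.6458 0.0479 0.0355] jaw 85.6 F [ 4.2 -2.3 -1. ] grip 0.0211 q7 0.72
delta cm [ 0.94 -0.12 -0.29] tilt -1.0 turn 0.0 or -180.0
```

View pics/w21.png

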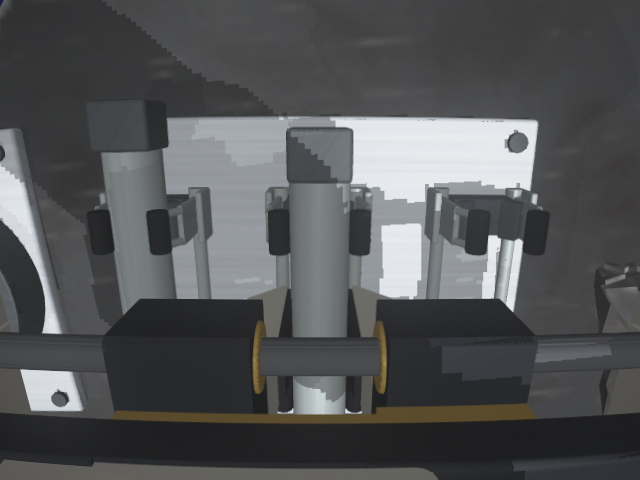

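>>> jog_arm --pt "0.3 0 0" --pt "0.3 0 0" --pt "0.3 0 0" --pt "0.15 0 0" --pt "0 0 0" --pt "0 0 0" --pt "0 0 0" --pt "0 0 0" --turn '[0,0,0,0,0,0,0,0]'

```text
clock: 43.5
position: [0.6431, 0.0477, 0.0265]
tcp_rot: [-2.007, 1.567, -2.083]
force: [-7.2, -6.6, 20.7]
grip_width: 0.0214
```

```bash
python3 - <<'E'
from h import *
plan(.6429,.0469,.026,85.6)
snap('wrist','w22.png')
E
```

```text
t 43.50 pos [0.6431 0.0477 0.0265] jaw 85.6 F [-7.2 -6.6 20.7] grip 0.0214 q7 0.72
delta cm [ 0.05 -0.08 -0.02] tilt -1.0 turn 0.0 or -180.0
```

View pics/w22.png

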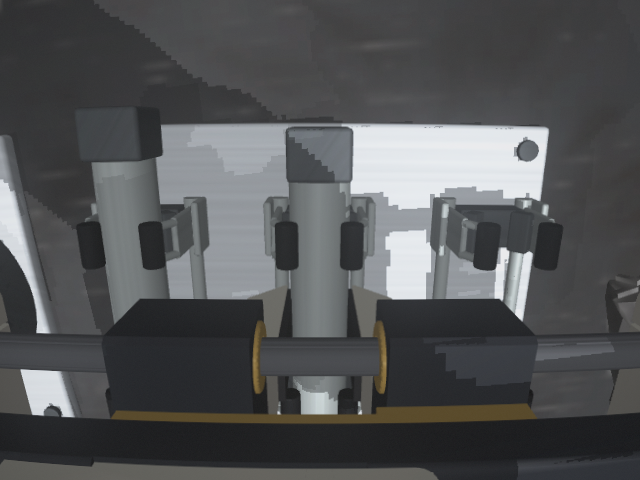

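Snapped home. Release and fetch the last bar, at about (0.373, 0.280), jaw 3°.

>>> jog_arm --pt "0 0 0" --pt "0 0 0" --pt "0 0 0" --pt "-1.5 0 0" --pt "-3 0 0" --pt "-3 0 0" --pt "-3 0 0" --pt "-3 0 0" --turn '[0,0,0,0,0,0,0,0]' --hand 0.5

```text
clock: 44.22
position: [0.6436, 0.0496, 0.1612]
tcp_rot: [2.184, 1.569, 2.109]
force: [0.3, -0.8, 0.8]
grip_width: 0.0457
```

```bash
python3 - <<'E'
from h import *
c=snap('top','top23.png')
R,o=rects(c,.011,(.34,.57,.12,.42),110,amin=1000)
for r in R: print('bar',r)
plan(.373,.28,.15,3)
E
```

```text
bar (0.37346726989746093, 0.2751254425048828, [21.799875259399414, 126.02739715576172], np.float32(92.64255))
t 44.27 pos [0.6467 0.0511 0.1678] jaw 85.7 F [1.4 1.1 4.4] grip 0.0457 q7 0.81
delta cm [  1.64  20.78 -29.01] tilt -1.0 turn 82.7 or -97.3
```

>>> jog_arm --pt "0 2.5 -3.2" --pt "0 2.5 -3.2" --pt "0 2.5 -3.2" --pt "0 2.5 -3.2" --pt "0 2.5 -3.2" --pt "0 2.5 -3.2" --pt "0 2.5 -3.2" --pt "0 2.5 -3.2" --turn '[0,0,0,0,0,0,0,0]'

```text
clock: 44.93
position: [0.4019, 0.2686, 0.1596]
tcp_rot: [1.5, 1.571, 1.425]
force: [0.7, 0.8, -0.2]
grip_width: 0.0459
```

>>> jog_arm --pt "0 0.9 -3.1" --pt "0 0 0" --pt "0 0 0" --pt "0 0 0" --pt "0 0 0" --pt "0 0 0" --pt "0 0 0" --pt "0 0 0" --turn '[0,7,7,7,7,7,7,7]'

```text
clock: 45.6
position: [0.3731, 0.2792, 0.1597]
tcp_rot: [2.764, 1.571, 1.828]
force: [0.2, 0.5, 0.0]
grip_width: 0.0458
```

>>> jog_arm --pt "0 0 0" --pt "0 0 0" --pt "0 0 0" --pt "0 0 0" --pt "0 0 0" --pt "0 0 0" --pt "0 0 0" --pt "0 0 0" --turn '[7,7,7,7,5.7,0,0,0]'

```text
clock: 46.27
position: [0.3734, 0.279, 0.1594]
tcp_rot: [-2.645, 1.571, 2.123]
force: [-0.2, -0.8, 0.5]
grip_width: 0.0458
```

```bash
python3 - <<'E'
from h import *
plan(.373,.28,.002,3)
snap('wrist','w24.png')
E
```

```text
t 46.27 pos [0.3734 0.279  0.1594] jaw 3.2 F [-0.2 -0.8  0.5] grip 0.0458 q7 -1.00
delta cm [15.74 -0.04 -0.1 ] tilt -1.0 turn 0.2 or -179.8
```

View pics/w24.png

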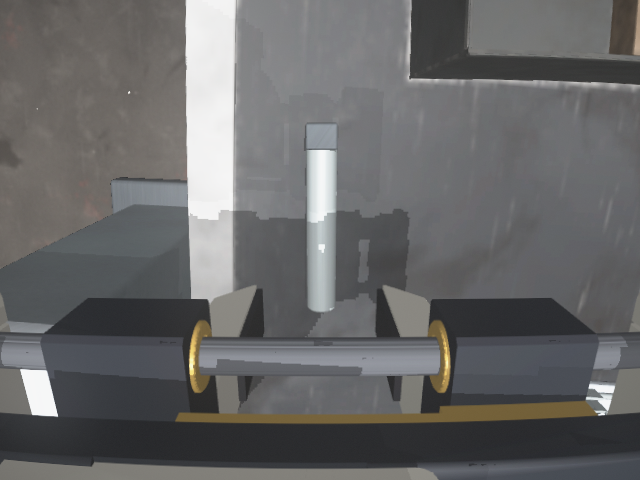

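Well aligned; descend, grip, lift.

>>> jog_arm --pt "2 0 -0.1" --pt "3 0 0" --pt "3 0 0" --pt "3 0 0" --pt "2 0 0" --pt "1.5 0 0" --pt "0.8 0 0" --pt "0.4 0 0" --turn '[0,0,0,0,0,0,0,0]'

```text
clock: 46.98
position: [0.373, 0.2795, 0.0011]
tcp_rot: [-1.359, 1.569, -2.877]
force: [-0.6, -0.1, 0.7]
grip_width: 0.0457
```

>>> jog_arm --pt "0 0 0" --pt "0 0 0" --pt "0 0 0" --pt "0 0 0" --pt "0 0 0" --pt "0 0 0" --pt "0 0 0" --pt "0 0 0" --turn '[0,0,0,0,0,0,0,0]' --hand 0

```text
clock: 47.65
position: [0.3746, 0.2801, 0.0031]
tcp_rot: [1.777, 1.569, 0.258]
force: [0.4, -1.3, 7.0]
grip_width: 0.021
```

>>> jog_arm --pt "-2 0 0" --pt "-3 0 0" --pt "-3 0 0" --pt "-3 0 0" --pt "-3 0 0" --pt "-1 0 0" --pt "0 0 0" --pt "0 0 0" --turn '[0,0,0,0,0,0,0,0]'

```text
clock: 48.32
position: [0.374, 0.2789, 0.1517]
tcp_rot: [0.646, 1.57, -0.874]
force: [-0.2, -0.8, -2.6]
grip_width: 0.0209
```

```bash
python3 - <<'E'
from h import *
plan(.6482,.1167,.15,85.6)
E
```

```text
t 48.32 pos [0.374  0.2789 0.1517] jaw 2.9 F [-0.2 -0.8 -2.6] grip 0.0209 q7 -1.02
delta cm [ 0.21 26.57 17.59] tilt -1.0 turn -82.7 or 97.3
```

>>> jog_arm --pt "0 3.3 2.2" --pt "0 3.3 2.2" --pt "0 3.3 2.2" --pt "0 3.3 2.2" --pt "0 3.3 2.2" --pt "0 3.3 2.2" --pt "0 3.3 2.2" --pt "0 3.3 2.2" --turn '[0,0,0,0,0,0,0,0]'

```text
clock: 48.98
position: [0.6462, 0.1155, 0.1483]
tcp_rot: [-1.26, 1.566, -2.779]
force: [0.2, 1.3, -2.1]
grip_width: 0.021
```

>>> jog_arm --pt "0 0 0" --pt "0 0 0" --pt "0 0 0" --pt "0 0 0" --pt "0 0 0" --pt "0 0 0" --pt "0 0 0" --pt "0 0 0" --turn '[-7,-7,-7,-7,-7,-7,-7,-7]'

```text
clock: 49.65
position: [0.6448, 0.1172, 0.1484]
tcp_rot: [-2.336, 1.566, -2.872]
force: [0.3, -0.4, -2.6]
grip_width: 0.0207
```

>>> jog_arm --pt "0 0 0" --pt "0 0 0" --pt "0 0 0" --pt "0 0 0" --pt "0 0 0" --pt "0 0 0" --pt "0 0 0" --pt "0 0 0" --turn '[-7,-7,-7,-5.7,0,0,0,0]'

```text
clock: 50.32
position: [0.6461, 0.1176, 0.1513]
tcp_rot: [-2.729, 1.57, -2.807]
force: [0.1, -0.1, -2.8]
grip_width: 0.0208
```

```bash
python3 - <<'E'
from h import *
plan(.6482,.1167,.085,85.6)
c=load('top');P=cloud(c)
m=(P[...,0]>.57)&(P[...,0]<.8)&(P[...,1]>.15)&(P[...,1]<.34)&(c['depth']>0)
Q=P[m]; print(np.percentile(Q[:,2],[50,90,99,100]));
h=Q[Q[:,2]>.02]; print(h.min(0),h.max(0))
snap('wrist','w25.png')
E
```

```text
t 50.32 pos [0.6461 0.1176 0.1513] jaw 85.6 F [ 0.1 -0.1 -2.8] grip 0.0208 q7 0.72
delta cm [ 6.63 -0.07  0.22] tilt -1.0 turn -0.0 or 180.0
[0.03640187 0.79242232 0.80318169 0.80579323]
[0.6018972  0.16033677 0.02001678] [0.79998418 0.3399386  0.80579323]
```

View pics/w25.png

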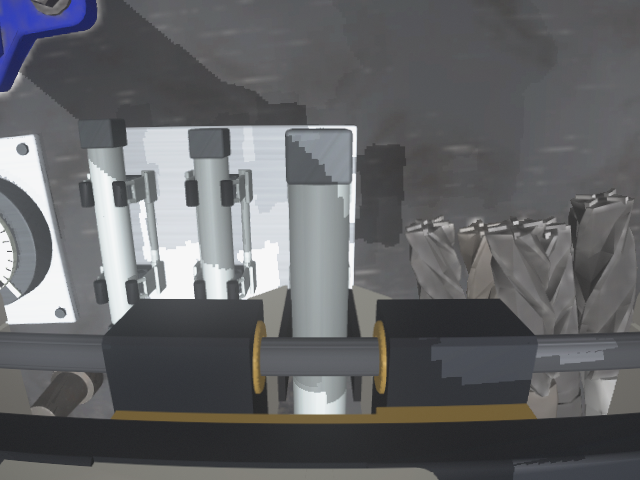

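```bash
python3 - <<'E'
from h import *
c=load('top');P=cloud(c)
m=(P[...,0]>.55)&(P[...,0]<.8)&(P[...,1]>.14)&(P[...,1]<.26)&(c['depth']>0)&(P[...,2]<.15)
Q=P[m]; print(len(Q),np.percentile(Q[:,2],[50,90,99,100]))
h=Q[Q[:,2]>.04]; print(len(h),h.min(0) if len(h) else 0,h.max(0) if len(h) else 0)
E
```

```text
5910 [0.001121   0.05859612 0.06790265 0.07369812]
890 [0.6403322  0.22139405 0.04041062] [0.79848333 0.25999177 0.07369812]
```

>>> jog_arm --pt "1.5 -0.05 0" --pt "2 0 0" --pt "2 0 0" --pt "1 0 0" --pt "0 0 0" --pt "0 0 0" --pt "0 0 0" --pt "0 0 0" --turn '[0,0,0,0,0,0,0,0]'

```text
clock: 51.03
position: [0.6473, 0.1177, 0.0886]
tcp_rot: [0.416, 1.569, 0.34]
force: [-0.4, 0.1, -2.0]
grip_width: 0.0211
```

```bash
python3 - <<'E'
from h import *
plan(.6482,.1167,.0255,85.6)
snap('wrist','w26.png')
E
```

```text
t 51.03 pos [0.6473 0.1177 0.0886] jaw 85.7 F [-0.4  0.1 -2. ] grip 0.0211 q7 0.68
delta cm [ 6.31 -0.1   0.08] tilt -1.0 turn 0.1 or -179.9
```

View pics/w26.png

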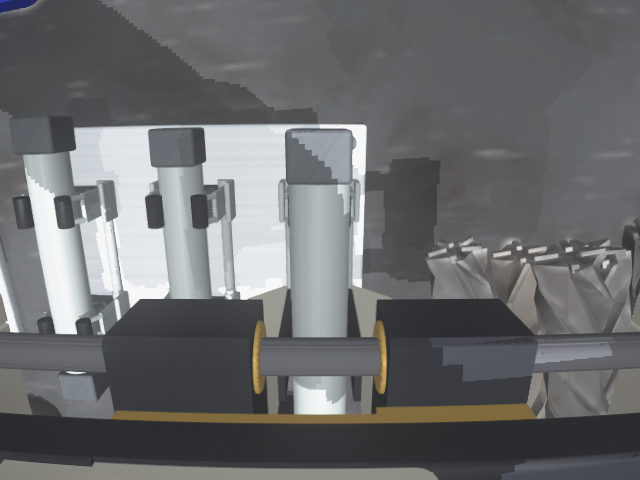

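>>> jog_arm --pt "1 -0.05 0" --pt "1 0 0" --pt "0.7 0 0" --pt "0.5 0 0" --pt "0.4 0 0" --pt "0.3 0 0" --pt "0.3 0 0" --pt "0.3 0 0" --turn '[0,0,0,0,0,0,0,0]'

```text
clock: 51.75
position: [0.6473, 0.1178, 0.0441]
tcp_rot: [0.575, 1.569, 0.5]
force: [-3.9, -2.0, 14.9]
grip_width: 0.0215
```

>>> jog_arm --pt "0.3 0 0" --pt "0.3 0 0" --pt "0.3 0 0" --pt "0.3 0 0" --pt "0.3 0 0" --pt "0.2 0 0" --pt "0 0 0" --pt "0 0 0" --turn '[0,0,0,0,0,0,0,0]'

```text
clock: 52.42
position: [0.6469, 0.1176, 0.026]
tcp_rot: [0.879, 1.569, 0.803]
force: [-1.1, 1.2, 5.1]
grip_width: 0.021
```

```bash
python3 - <<'E'
from h import *
plan(.6482,.1167,.0255,85.6)
snap('wrist','w27.png')
E
```

```text
t 52.42 pos [0.6469 0.1176 0.026 ] jaw 85.7 F [-1.1  1.2  5.1] grip 0.0210 q7 0.64
delta cm [ 0.05 -0.08  0.14] tilt -1.0 turn 0.1 or -179.9
```

View pics/w27.png

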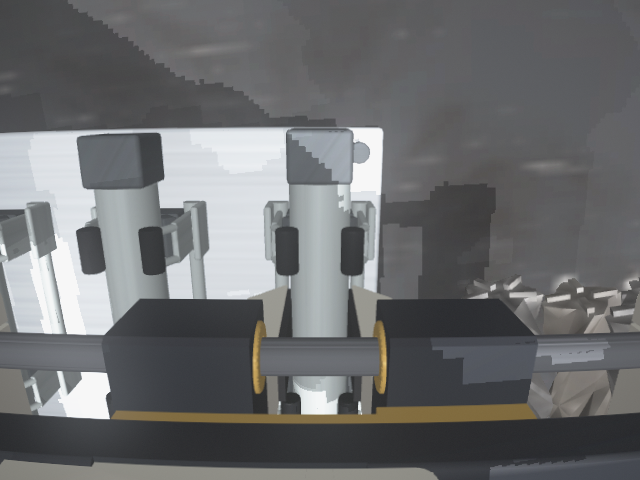

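>>> jog_arm --pt "0 0 0" --pt "0 0 0" --pt "0 0 0" --pt "-1.5 0 0" --pt "-3 0 0" --pt "-3 0 0" --pt "-3 0 0" --pt "-3 0 0" --turn '[0,0,0,0,0,0,0,0]' --hand 0.38

```text
clock: 53.13
position: [0.646, 0.1166, 0.1624]
tcp_rot: [-2.861, 1.571, -2.937]
force: [0.8, -0.5, -0.2]
grip_width: 0.035
```

>>> jog_arm --pt "-1 1 -3" --pt "-1 1 -3" --pt "-1 1 -3" --pt "-1 1 -3" --pt "-1 1 -3" --pt "-1 1 -3" --pt "-1 1 -3" --pt "-1 1 -3" --turn '[0,0,0,0,0,0,0,0]'

```text
clock: 53.8
position: [0.4113, 0.2148, 0.2409]
tcp_rot: [-1.371, 1.569, -1.446]
force: [0.8, 0.1, 1.3]
grip_width: 0.0348
```

```bash
python3 - <<'E'
from h import *
plan(.4,.2,.2,85.6)
snap('top','top28.png');snap('side','s28.png')
im=cv2.imread('pics/top28.png')
cv2.imwrite('pics/t28d.png',cv2.resize(im[150:245,240:460],None,fx=3.6,fy=3.6,interpolation=cv2.INTER_CUBIC))
im=cv2.imread('pics/s28.png')[190:370,310:450]
cv2.imwrite('pics/s28d.png',cv2.resize(im,None,fx=3.3,fy=3.3,interpolation=cv2.INTER_CUBIC))
E
```

```text
t 53.80 pos [0.4113 0.2148 0.2409] jaw 85.7 F [0.8 0.1 1.3] grip 0.0348 q7 0.49
delta cm [ 4.1  -1.56 -1.02] tilt -1.0 turn 0.1 or -179.9
```

View pics/t28d.png

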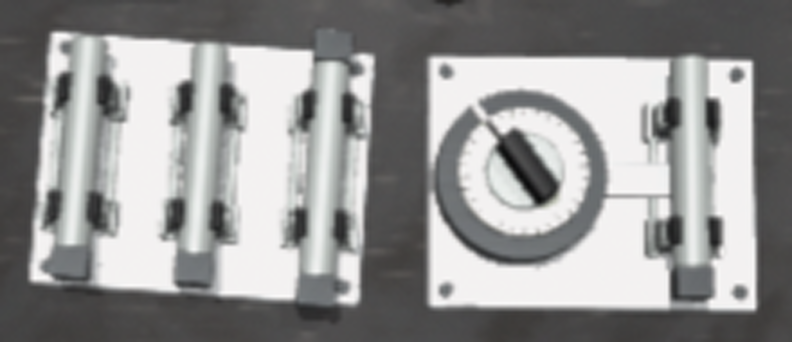

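View pics/s28d.png

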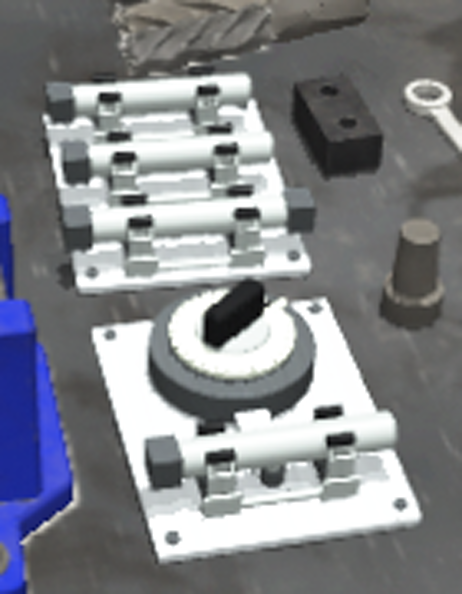

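```bash
python3 - <<'E'
from ang import *
c=load('top'); f=lambda x,y:(x/3.6+240,y/3.6+150)
F=fix(); P=cloud(c)
# bars: far end, near end in crop (axis at z .034)
for n,a,b,th in [('slot2',(89,38),(70,277),-4.38),('slot1',(210,43),(194,285),-4.38),('slot0',(334,32),(317,304),-4.38),('cradle',(690,57),(693,298),-1.01)]:
    A=px2z(c,*f(*a),.036);B=px2z(c,*f(*b),.036);d=A-B;q=((A+B)/2)[:2]-F[n];t=np.radians(th)
    xs=[P[int(f(0,a[1]+k*(b[1]-a[1]))[1]),int(round(f(a[0]+k*(b[0]-a[0]),0)[0])),2] for k in np.linspace(.12,.85,15)]
    k=len(xs)//2
    print(n,'len',np.linalg.norm(d).round(3),'along/across mm',1000*(q@[np.cos(t),np.sin(t)]),1000*(q@[-np.sin(t),np.cos(t)]),'ang err',np.degrees(np.arctan2(d[1],d[0]))-th,'top z far/near',np.mean(xs[:k]),np.mean(xs[k:]))
f=lambda x,y:(x/3.6+240,y/3.6+150)
print('ptr',ang(c,*f(475,106),.033),'mark',ang(c,*f(497,130),.038))
E
```

```text
slot2 len 0.139 along/across mm -4.937912522522642 -1.2403996843619325 ang err 0.2098283668948051 top z far/near 0.04326647720420753 0.0429888391602353
slot1 len 0.141 along/across mm -3.6368917321644956 -1.2227929119430718 ang err 0.5244389140075314 top z far/near 0.042609406357270195 0.04326499055208989
slot0 len 0.158 along/across mm -0.7334048261750158 -1.777009164392047 ang err 0.2886571792272026 top z far/near 0.04408222112114668 0.04374087355268722
cradle len 0.14 along/across mm -2.357047654847903 -1.1296504991364058 ang err -0.15468852598582905 top z far/near 0.04371082063460795 0.04422217551472792
ptr (33.9, 46.2) mark (31.1, 27.1)
```

```bash
python3 -c "
from bench import *
print(finish_job(), sense()['clock'])"
```

```text
the job is handed in; nothing more can be done
the job is handed in; nothing more can be done
```

The comparator is set up as asked, and I handed the job in at about 54 s of robot time. `finish_job()` gives no verdict, so what follows is what my own last checks showed.

- **Order followed:** I snapped the master into the comparator and turned the bezel about 58° until its zero mark met the pointer. I then moved the master to slot0 and pressed one test bar into the comparator. The other two test bars went into slot1 and slot2.
- **Bars seated:** In the last camera images all four bars were in their clips with the rollers closed over them. They were at most 5 mm off along the bar, 1.8 mm across and 0.5° in angle.
- **Bar heights:** The tops measured 42.6–44.2 mm, about equal at both ends. A fully seated bar should read 45 mm; my samples tended to fall slightly off the bar's crest, so I put the difference down to that.
- **Zero:** In the last image the pointer stood at about 34° (roughly 0.6 rad). The mark read about 3° away from it, against the 5.7° allowed. A closer look just after I set it gave about 1–1.5°, so the two readings disagree slightly.
- **Bench:** I never went near the jaw block or drill sleeve. They looked unmoved in the last side view, though I did not measure them. The gripper was well clear of everything when I handed in.

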